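# Hang a wet painted panel on the drying rail with an S-hook

## Task

The tall painted panel, the one with a steel strap hanger on its back, is still wet and should go up to dry. Take the S-hook off the rail, hook it gently through the hole of the strap hanger by feel, lift the panel out of the rack on the hook, and leave it hanging by the hook from the rail, between the posts. Keep the gripper off the panel and its hanger, do not force the hook, and leave the other two panels, the knife and the bowl where they are.

Things in the scene. Friction and masses are not known exactly. Their poses are not given: they have to be found in the camera images.
- panel: The wet panel: plywood 66 wide, 105 tall, 8 mm thick, 85-130 g, leaning back 45 deg in one bay of the rack, painted face up and to the robot. Origin: centre of its underside; z up the panel, x out of its back (back face at +4 mm), y across. It stands loosely (2 mm play each side): drawn forward by its hanger it tips 6-10 mm at the hole under a tiny force, then the rack's lip stops it firmly.
- screw (a point): Screw of the strap hanger, in the strap's mid-plane on the panel (y 0, z 89, x 5.5 mm; panel's axes). The steel strap, 22 x 52 x 3 mm (x 4 to 7 mm), turns on it behind the panel. Its 9.5 mm hole is 32 mm from the screw, 10 mm from the free end, above the panel's top edge. The strap may stand up to 20 deg either way (hole up to 11 mm off to +-y): NOT measured. Snug: 2 N at the hole turns it.
- rack: Plywood drying rack, fixed. Origin: centre of its base's underside (140 along x, 234 along y, 12 mm thick); x points away from the robot. Three bays at y = -76, 0, 76 mm. Dividers between the bays 30 mm high.
- slot (a point): Middle of the rack's slot floor (rack x -40, y 0, z 40 mm; rack's axes); panels' undersides stand at this x and z. The slot leans back 45 deg, top away from the robot. Up the slope from its floor the back board is 55 mm high and the front lip 30 mm: a panel drawn 30 mm up the slope is clear of the lip.
- shook: Steel S-hook hanging on the bar: wire 5 mm thick, 109 long, 33 mm wide, 30 g. Origin: middle of the S, 45.5 mm below the bar's axis; the S lies in its xz plane, z up, x along the rail's x. Two half-round bows of 14 mm radius (wire centre) at z = +38 and -38 mm, each with straight legs 16 mm long at x = +-14 mm; the shank runs from x -14, z +22 to x +14, z -22 mm.
- upper_bow (a point): Centre of the upper bow's arc (S-hook z = +38 mm, S-hook's axes). This bow opens downwards; free end at x +14, z +22 mm (far side). It can be gripped from above across its two legs (33 mm along x), the bar passing between the fingers. It comes off the bar when raised 32 mm, then drawn to the robot (-x), the bar leaving under the free end; it goes on by the reverse.
- hook_tip (a point): Free end of the lower bow, which opens upwards, on the robot's side: centre of its rounded end (radius 2.5 mm), at x -14, z -22 mm of the S-hook; S-hook's axes.
- rail: Drying rail, fixed: wooden base 110 mm (x) by 270 mm (y), 16 mm thick, two steel posts 12 mm thick at y = +-120 mm, a bar between them. Origin: centre of the base's underside; x points away from the robot.
- bar (a point): Middle of the rail's round steel bar, on its axis: 8 mm thick, along y from post to post, 260 mm above the rail's origin; rail's axes.
- small1: A smaller painted panel in another bay, 66 x 78 x 8 mm, no hanger. Origin: centre of its underside. To be left alone.
- small2: A smaller painted panel in another bay, 66 x 70 x 8 mm, no hanger. Origin: centre of its underside. To be left alone.
- knife: Yellow and black cutter knife lying on the desk, 142 mm long, 22 mm wide, 16 mm high. Origin: on the desk, near its middle; x towards the blade. To be left alone.
- bowl: Green glass bowl on the desk, 100 mm across, 45 mm high. Origin: centre of its underside. To be left alone.
Things that resemble listed ones, but are neither listed nor needed, are in the scene too. What is meant by the shook is not purple, and is the smaller of those in its own colour. What is shaped like the panel but turquoise is not meant.

How it is judged (in metres and radians):
On the way:
1. the panel hangs on the S-hook, lifted clear of the rack (z of panel in the frame of rack above 0.08 m and contact force between shook and panel above 0.3 N and contact force between panel and rack below 0.05 N), for 0.3 s.
At the end, for the whole second after the job is handed in: The panel hangs free on the S-hook and the S-hook on the bar, within 105 mm of the bar's middle: panel's underside 25 to 60 mm up (40 when straight), within 45 mm of the bar in plan, under 20 deg out of plumb, swaying at under 0.3 m/s, gripper away (z of panel in the frame of rail between 0.025 and 0.06 m and x of panel in the frame of rail between -0.045 and 0.045 m and y of shook in the frame of rail between -0.105 and 0.105 m and angle between panel's own z axis and vertical below 0.35 rad and contact force between shook and rail above 0.3 N and contact force between shook and panel above 0.3 N and linear speed of panel below 0.3 m/s and linear speed of shook below 0.2 m/s); the robot touches nothing.
It fails at once if the S-hook was forced: it pressed or pulled on the panel or its hanger with more than 15 N (contact force between shook and panel above 15 N).
It fails at once if the gripper touched the wet panel or its hanger (contact force between any of the fingers, the arm and panel above 0.3 N).
It fails at once if one of the other panels, the knife or the bowl was disturbed (distance of any of small1, small2, knife, bowl from where it was at the start of the episode above 0.02 m).
It also fails if it takes over 72 s, if anything falls off the work surface, if the arm or the gripper's body presses on something with over 40 N, if the wrist force passes 120 N, or if a joint passes its speed limit or range.

## Robot

A 6-joint arm with a two-finger parallel gripper is mounted at the origin on the work surface. World frame = base frame: x ahead of the robot, y to its left, z up, the work surface at z = 0. Lengths are in mm, angles in rad, forces in N, time in s.
With the tool pointing down it reaches from about 350 to 775 mm from the base axis. Payload 7.3 kg.
Tool frame: the origin (TCP) lies midway between the tips of the shut fingers; the grasp point (between the pads) lies 19 mm behind it (bot.grip_depth is the distance from the TCP to the grasp point, in mm); z points along the fingers, x is the direction in which the jaws open and shut, and the axes are right-handed (so a half turn about z gives the same grasp; the last joint's range is limited). The gripper opens to 92 mm and grips with 3 to 60 N. Pads are 19 mm wide; open, the fingers measure 130 mm over their backs; the gripper's body (75 mm by 190 mm) begins 47 mm behind the grasp point.
Start: joints at [1.148, 0.342, 1.524, -0, 1.275, -0.146], TCP at [143.456, 505.04, 226.741] pointing down, gripper open.
Joint ranges: [-2.53, 2.53], [-0.77, 2.02], [0.04, 2.7], [-1, 4.14], [0.28, 2.66], [-3.11, 3.11]. Speed limits (rad/s): [2.57, 2.57, 3.14, 3.14, 3.14, 3.14].

## Interface

Orientations are given as [roll, pitch, yaw] about the fixed x, y, z axes, in that order (R = Rz(yaw) Ry(pitch) Rx(roll)).
In Python, from plant import bot gives the robot as it stands. The module is installed in compiled form; this text tells all that it offers.
- The arm moves only by the shell command python3 -m inch 'ROWS'. ROWS is JSON, a list that holds one entry, the list of rows, each a list of 7 numbers: the shift along the tool's x, y, z each as a share of 0.2 m, from -1 to 1, then the turn, a rotation vector about the tool's x, y, z each as a share of 45 degrees, from -1 to 1, then the closure, from -1 (fully open) to 1 (shut), so that 0 is half open. A call has exactly 10 rows; each row is the pose to reach, as a shift and turn from the pose commanded when the call began, along the tool's axes at that moment; what a row does not reach only later rows make up. A row lasts 1/8 s, in which the tool goes at most 62.5 mm and 10.7 degrees, less where a joint would pass 70% of its speed; a pose out of reach is approached as far as the arm can. A call with a number of a shift or a turn outside -1 to 1 is refused whole. A call with a gripper value outside its range is refused whole. The fingers move at their own pace and stop on an object; the grip force is fixed at half the most. Time passes only in rows, so rows that repeat a pose let the fingers close, or fill a call up. It gives the time, the measured TCP pose, the force and the opening at its end, in the units of the state.
- bot.get_obs(): the state, without advancing time (a new reading comes with each control period).
- bot.capture(name): name is "scene" or "top"; returns the picture (420x560x3 uint8, red, green, blue); there is no depth.
- bot.camera_params(name): a dict with "fx", "fy", "cx", "cy" (pixels), "R" (3x3) and "t" (3): a world point X has camera coordinates R X + t. Camera axes: x right, y down, z forward; pixel columns grow to the right and rows downward; lengths in mm; the calibration is good to about 2 mm. A picture is of the moment at which its call begins. camera_params takes no time and is no camera call.
- bot.close_job(): hands the job in, once; it reports no verdict.
The state is a dict: "time": time; "joint_positions": joint angles; "dq": joint speeds; "tau": joint torques, N m; "tool_pos": TCP position; "tcp_rot": TCP orientation; "contact_force": force on the tool from outside, world axes, zero at the start; "moment": the same for the moment, N m; "grip_width": finger opening in mm.
Only numpy, scipy, OpenCV 4.12 (cv2) and the standard library are available. Lean on these libraries where they do the work, as an engineer would, in place of code of your own. Each camera call takes 0.05 s, during which the arm holds its last target.

## Working session

There is one attempt and no reset: what is moved stays moved. The work goes in short steps, Python scripts to look and compute and a shell command to move; the robot and the scene stay as the last step left them, time stands still between calls to the robot, and variables do not carry over. Pictures are saved under pics/ and viewed, and the job is handed in when it is done.

```bash
mkdir -p pics; python3 - <<'E'
from plant import bot
import cv2
for n in("scene","top"):
    im=bot.capture(n); cv2.imwrite(f"pics/{n}0.png",im[:,:,::-1])
    p=bot.camera_params(n); print(n,p)
print(bot.get_obs())
E
```

```text
scene {'fx': 434.2275887805119, 'fy': 434.2275887805119, 'cx': 279.5286773503243, 'cy': 211.53143671869984, 'R': array([[-0.33473911,  0.94206037,  0.02172527],
       [ 0.54851833,  0.21354624, -0.80840933],
       [-0.76620974, -0.25868951, -0.58821966]]), 't': array([ 171.79500956, -148.65187869, 1422.01100135])}
top {'fx': 541.4360594824393, 'fy': 541.4360594824393, 'cx': 270.63001942656905, 'cy': 217.5981297145781, 'R': array([[ 0.0221546 , -0.99972822, -0.0072567 ],
       [-0.99213462, -0.0210907 , -0.12338587],
       [ 0.12319929,  0.00993319, -0.99233224]]), 't': array([ -17.0195497 ,  535.88374485, 1413.52397933])}
{'time': 0.1, 'joint_positions': array([ 1.14797984e+00,  3.42651301e-01,  1.52493220e+00, -1.63689762e-05,
        1.27540335e+00, -1.46005284e-01]), 'dq': array([-0.00058884, -0.00431066, -0.00245922, -0.00131933,  0.0014075 ,
        0.00030611]), 'tau': array([ 8.45074501e-04, -4.32004845e+01, -2.44696194e+01,  7.18699931e-02,
        5.25336410e-02, -4.35420327e-05]), 'tool_pos': array([143.30960104, 504.67685842, 226.11163116]), 'tcp_rot': array([-3.14140530e+00,  1.38164705e-03,  1.29399003e+00]), 'contact_force': array([ 0.2414189 , -0.01654705, -0.1427702 ]), 'moment': array([-0.01002151,  0.03443552, -0.01935946]), 'grip_width': 91.58946639050684}
```

View pics/scene0.png

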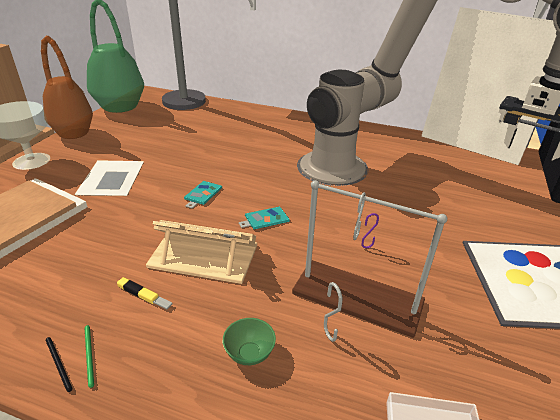

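View pics/top0.png

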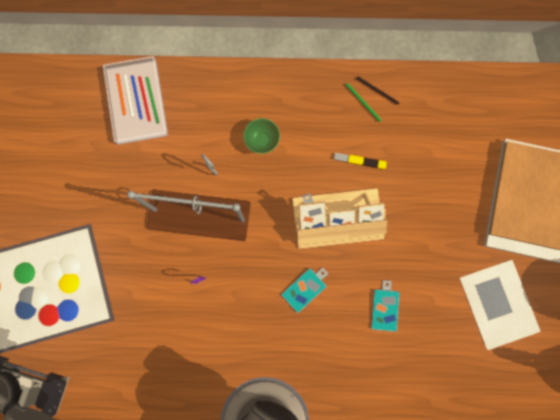

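```bash
python3 - <<'E'
import cv2
a=cv2.imread("pics/top0.png");b=cv2.imread("pics/scene0.png")
cv2.imwrite("pics/c1.png",cv2.resize(a[180:260,280:400],None,fx=6.5,fy=6.5,interpolation=cv2.INTER_CUBIC))
cv2.imwrite("pics/c2.png",cv2.resize(a[180:250,120:260],None,fx=5.5,fy=5.5,interpolation=cv2.INTER_CUBIC))
cv2.imwrite("pics/c3.png",cv2.resize(b[170:350,280:460],None,fx=3.3,fy=3.3,interpolation=cv2.INTER_CUBIC))
cv2.imwrite("pics/c4.png",cv2.resize(b[205:295,135:275],None,fx=5.5,fy=5.5,interpolation=cv2.INTER_CUBIC))
E
```

```text
(no output)
```

View pics/c1.png

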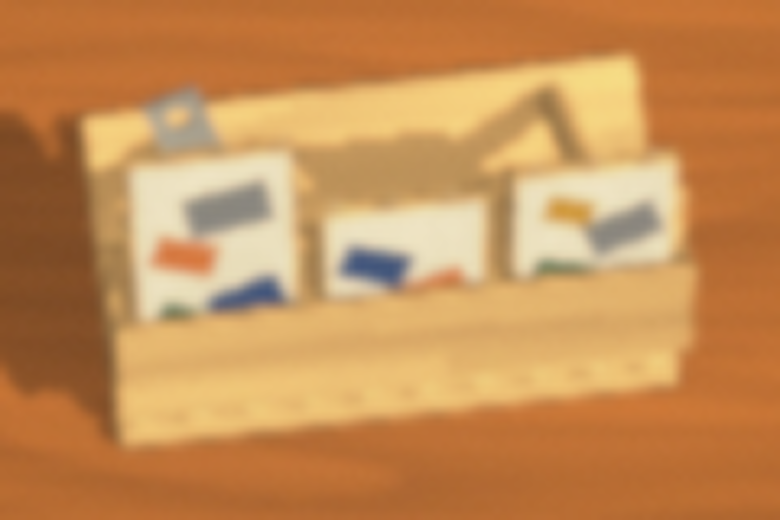

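View pics/c2.png

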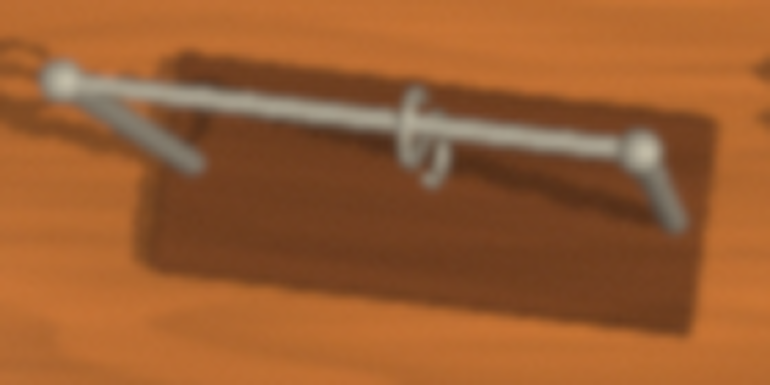

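View pics/c3.png

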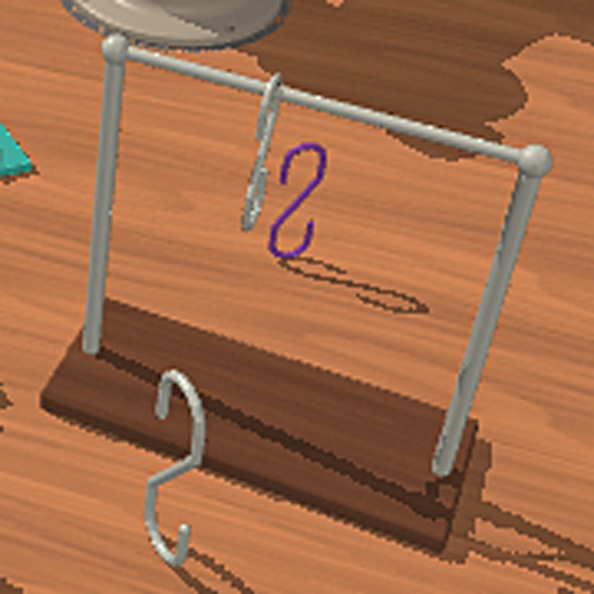

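View pics/c4.png

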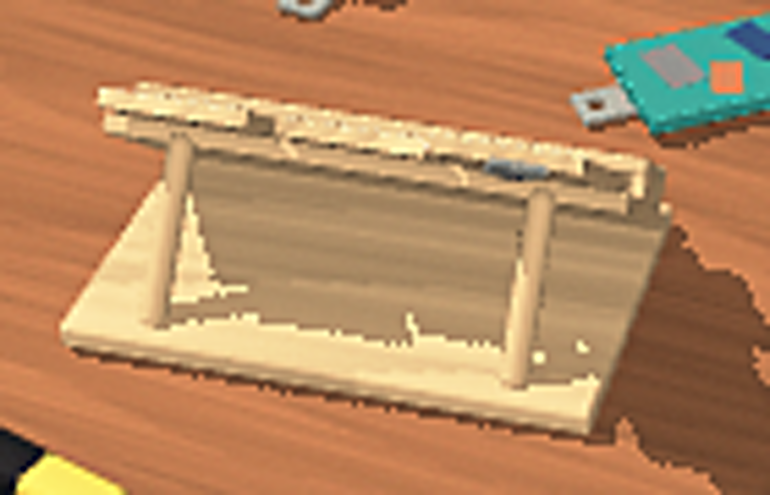

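```bash
cat > h.py <<'E'
import numpy as np, cv2
from plant import bot
P={n:bot.camera_params(n) for n in("scene","top")}
def ray(n,uv):
    p=P[n];d=np.array([(uv[0]-p['cx'])/p['fx'],(uv[1]-p['cy'])/p['fy'],1.]);d=p['R'].T@d
    return -p['R'].T@p['t'],d/np.linalg.norm(d)
def onz(n,uv,z):
    c,d=ray(n,uv);return c+d*(z-c[2])/d[2]
def tri(uvt,uvs):
    A=[];b=[];L=[]
    for n,uv in(("top",uvt),("scene",uvs)):
        c,d=ray(n,uv);M=np.eye(3)-np.outer(d,d);A.append(M);b.append(M@c);L.append((c,d))
    X=np.linalg.solve(sum(A),sum(b))
    return X,[round(float(np.linalg.norm(np.cross(X-c,d))),1) for c,d in L]
def proj(n,X):
    p=P[n];x=p['R']@np.asarray(X,float)+p['t'];return np.array([p['fx']*x[0]/x[2]+p['cx'],p['fy']*x[1]/x[2]+p['cy']])
E
python3 - <<'E'
from h import *
np.set_printoptions(precision=1,suppress=True)
print("cams",ray("top",(0,0))[0],ray("scene",(0,0))[0])
a=tri((131.3,194.6),(314.9,184.3));b=tri((236.6,207.2),(441.8,217.7))
print("posts",a,b, np.linalg.norm(a[0]-b[0]))
for uv in((131.3,194.6),(236.6,207.2)):print(onz("top",uv,260))
for uv in((314.9,184.3),(441.8,217.7)):print(onz("scene",uv,260))
c=lambda u,v:(280+u/6.5,180+v/6.5)
# panel top corners, lip corners
for nm,q,z in(("pTL",c(130,165),117),("pTR",c(292,150),117),("hole",c(180,118),122.7),("strapL",c(145,103),125),("strapR",c(200,88),125),("s2TR",c(675,152),92),("s2TL",c(514,178),92),("baseBL",c(122,445),12),("baseBR",c(680,383),12)):
    print(nm,q,onz("top",q,z))
E
```

```text
cams [ 357.9  -19.8 1468.7] [1228.6  237.8  712.6]
posts (array([574.5, 187.8, 332.7]), [104.4, 104.4]) (array([539.9, 191.8, 246. ]), [121.0, 121.0]) 93.46980063942004
[553.7 309.1 260. ]
[530.   69.6 260. ]
[529.3  72.8 260. ]
[552.7 311.5 260. ]
pTL (300.0, 205.3846153846154) [558.3 -79.6 117. ]
pTR (324.9230769230769, 203.07692307692307) [ 565.5 -142.3  117. ]
hole (307.6923076923077, 198.15384615384616) [576.3 -98.4 122.7]
strapL (302.3076923076923, 195.84615384615384) [581.5 -84.7 125. ]
strapR (310.7692307692308, 193.53846153846155) [ 587.8 -105.8  125. ]
s2TR (383.8461538461538, 203.3846153846154) [ 571.7 -295.7   92. ]
s2TL (359.0769230769231, 207.3846153846154) [ 560.  -232.2   92. ]
baseBL (298.7692307692308, 248.46153846153845) [456.7 -82.7  12. ]
baseBR (384.61538461538464, 238.9230769230769) [ 487.4 -313.5   12. ]
```

```bash
python3 - <<'E'
from h import *
np.set_printoptions(precision=1,suppress=True,linewidth=160)
a=cv2.imread("pics/top0.png").astype(int);s=cv2.imread("pics/scene0.png").astype(int)
sat=a.max(2)-a.min(2)
print(sat[191:208,298:318])
ss=s.max(2)-s.min(2)
print(ss[228:242,218:240])
# predictions
yaw=np.radians(7.4);Rk=np.array([[np.cos(yaw),-np.sin(yaw),0],[np.sin(yaw),np.cos(yaw),0],[0,0,1]]);o=np.array([541.4,-188.9,0])
for al in(14,16,18):
    al=np.radians(al)
    q=lambda r,w=0: Rk@np.array([26.8+.7071*(r*np.cos(al)),76+r*np.sin(al)+w,99+.7071*(r*np.cos(al))])+o
    print(q(32),[proj(n,q(r)) for n in("top","scene") for r in(32,42)])
E
```

```text
[[140 142 141 142 139 140 141 140 142 141 138 138 138 138 139 140 142 140 140 139]
 [142 142 142 140 140 140 140 138 137 132 123 119 128 136 138 139 139 139 139 137]
 [139 139 138 138 136 135 131 123 115 102  85  81 102 125 134 136 134 135 135 132]
 [137 137 135 134 127 116 102  85  72  58  46  47  71 101 120 124 121 124 126 120]
 [134 135 128 118 101  80  61  47  44  40  35  34  48  76 102 114 117 121 122 119]
 [128 128 119  98  69  47  37  43  56  63  54  40  41  70 103 115 118 119 120 119]
 [124 124 120 105  70  42  38  60  86  94  85  52  39  62  97 112 117 118 117 117]
 [120 120 119 110  88  53  42  64  90  97  82  48  34  48  85 108 115 118 118 118]
 [119 118 117 114 100  70  44  47  64  65  51  35  28  36  65  98 113 118 119 119]
 [119 118 119 117 109  81  46  34  36  35  30  27  26  30  49  85 107 117 118 117]
 [120 120 119 119 111  84  51  34  29  30  30  33  34  37  46  71 100 113 116 116]
 [119 119 116 112 101  85  64  47  42  45  47  51  56  59  65  74  92 105 112 110]
 [119 116 107 102  97  89  79  71  72  75  80  83  85  85  83  83  88  96  97  94]
 [116 109 104 100  95
[... 1225 characters left out ...]
90 100  94  94  90  90  89  91  91  93  93  92  93  95  94  90  86  91  83  65  55  48]
 [ 43  48  56  68  76  91  97  91  95  93  91  90  90  89  65  69  71  86  84  83  88  84]
 [ 51  52  52  51  51  51  43  44  58  64  73  87  96  76  79  84  75  66  87  86  86  83]
 [ 73  66  57  59  53  51  52  51  53  52  49  50  44  81  87  92  87  73  90  99  93  91]]
[579.  -99.6 121. ] [array([308.1, 197.2]), array([307. , 194.2]), array([226.9, 234.7]), array([226.8, 234.4])]
[578.6 -98.5 120.8] [array([307.7, 197.4]), array([306.5, 194.4]), array([227.4, 234.8]), array([227.5, 234.5])]
[578.3 -97.5 120.5] [array([307.3, 197.5]), array([305.9, 194.6]), array([227.9, 234.9]), array([228.2, 234.6])]
```

```bash
python3 - <<'E'
import cv2
a=cv2.imread("pics/top0.png");b=cv2.imread("pics/scene0.png")
x=cv2.resize(a[190:220,180:215],(700,600),interpolation=cv2.INTER_CUBIC)
y=cv2.resize(b[185:245,335:405],(700,600),interpolation=cv2.INTER_CUBIC)
cv2.imwrite("pics/d1.png",x);cv2.imwrite("pics/d2.png",y)
E
```

```text
(no output)
```

View pics/d1.png

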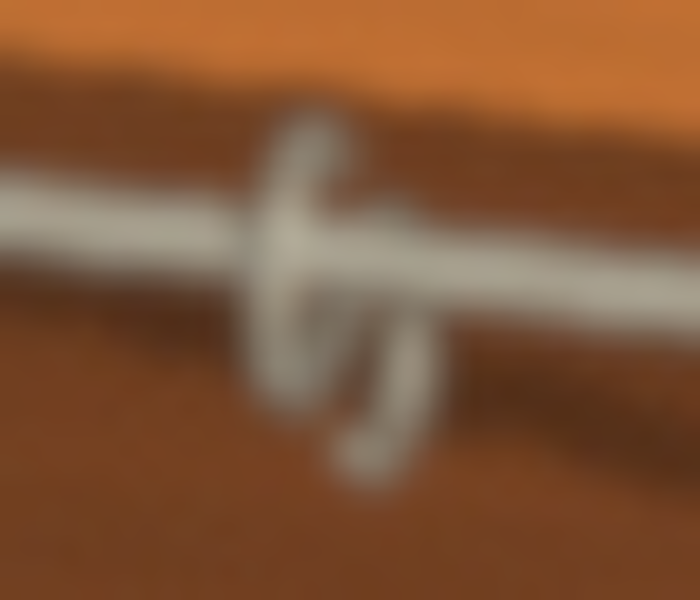

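View pics/d2.png

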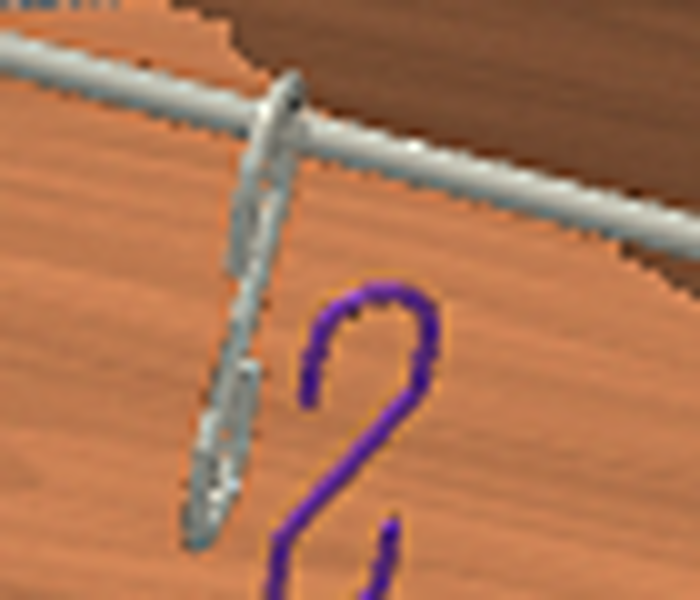

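```bash
python3 - <<'E'
from h import *
np.set_printoptions(precision=1,suppress=True)
print(onz("top",(194.3,202.3),265),onz("scene",(364.2,193.5),266))
m=np.array([541.4,190.8,260]);ya=np.array([.0985,.995,0])
t0=m-ya*0
for Y in(-18,-24,-30):
  # y pos from guess
  for yaw in(-15,-5.6,5):
    w=np.radians(yaw);c=m+ya*(Y)-[0,0,45.5]
    f=lambda x,z:c+np.array([x*np.cos(w),x*np.sin(w),z])
    pts=[(0,54),(14,22),(-14,38),(-14,-22),(0,-52)]
    print(Y,yaw,"top d1",[(proj("top",f(*p))-[180,190])*20 for p in pts],"\n  scene d2",[(proj("scene",f(*p))-[335,185])*10 for p in pts])
E
```

```text
[538.4 164.8 265. ] [535.5 169.7 266. ]
-18 -15 top d1 [array([210. , 228.7]), array([288.9, 155.9]), array([195.1, 367.4]), array([273.4, 438.1]), array([344. , 361.7])] 
  scene d2 [array([306.7,  88.6]), array([250.8, 263.8]), array([327. , 125.8]), array([284.2, 376.4]), array([233.3, 529.9])]
-18 -5.6 top d1 [array([210. , 228.7]), array([269.5, 152. ]), array([214.8, 371.4]), array([292.2, 441.9]), array([344. , 361.7])] 
  scene d2 [array([306.7,  88.6]), array([262.3, 267.6]), array([315.6, 122.2]), array([273.3, 372.7]), array([233.3, 529.9])]
-18 5 top d1 [array([210. , 228.7]), array([247.1, 151.4]), array([237.5, 372. ]), array([313.9, 442.5]), array([344. , 361.7])] 
  scene d2 [array([306.7,  88.6]), array([275.9, 270.6]), array([302.1, 119.4]), array([260.4, 369.8]), array([233.3, 529.9])]
-24 -15 top d1 [array([262.9, 235.1]), array([340.4, 162.1]), array([247.3, 373.6]), array([323.3, 444.1]), array([392.7, 367.6])] 
  scene d2 [array([275.4,  80.5]), array([220. , 255.3]), array([296.4, 117.7]), array([254.9, 368.1]), array([204.4, 521.3])]
-24 -5.6 top d1 [array([2
[... 565 characters left out ...]
 379.9]), array([373.2, 450. ]), array([441.4, 373.4])] 
  scene d2 [array([244.2,  72.3]), array([189.3, 246.9]), array([265.9, 109.7]), array([225.8, 359.8]), array([175.7, 512.7])]
-30 -5.6 top d1 [array([315.8, 241.4]), array([372.5, 164.3]), array([319.3, 383.9]), array([392. , 453.8]), array([441.4, 373.4])] 
  scene d2 [array([244.2,  72.3]), array([200.7, 250.6]), array([254.6, 106.2]), array([215. , 356.2]), array([175.7, 512.7])]
-30 5 top d1 [array([315.8, 241.4]), array([350.1, 163.7]), array([342.1, 384.5]), array([413.7, 454.4]), array([441.4, 373.4])] 
  scene d2 [array([244.2,  72.3]), array([214.2, 253.6]), array([241.2, 103.4]), array([202.2, 353.3]), array([175.7, 512.7])]
```

```bash
cat >> h.py <<'E'
from scipy.spatial.transform import Rotation as Ro
import json,sys
def load():
    d=json.load(open('cmd.json'));return np.array(d['p']),np.array(d['R'])
def save(p,R): json.dump({'p':list(map(float,p)),'R':np.asarray(R).tolist()},open('cmd.json','w'))
def apply(row):
    p,R=load();row=np.array(row,float)
    save(p+R@row[:3]*200,R@Ro.from_rotvec(np.radians(row[3:6]*45)).as_matrix())
def plan(pt,Rt):
    p,R=load();s=R.T@(np.array(pt)-p)/200;rv=Ro.from_matrix(R.T@Rt).as_rotvec(degrees=True)/45
    print("row",np.round(s,4),np.round(rv,4))
def toolR(yaw,tilt):
    # jaws along yaw (deg, from world x); tilt = deg the hook z leans to -x'
    down=np.array([[1,0,0],[0,-1,0],[0,0,-1.]])
    return Ro.from_euler('z',yaw,degrees=True).as_matrix()@Ro.from_euler('y',-tilt,degrees=True).as_matrix()@down
def st():
    o=bot.get_obs();p,R=load();print("t",round(o['time'],2),"tcp",np.round(o['tool_pos'],1),"rot",np.round(np.degrees(o['tcp_rot']),1),"F",np.round(o['contact_force'],2),"M",np.round(o['moment'],2),"w",round(o['grip_width'],1),"| cmd",np.round(p,1))
E
python3 - <<'E'
from h import *
save([143.456,505.04,226.741],toolR(np.degrees(1.294),0))
plan([250,400,330],toolR(40,0))
E
```

```text
row [-0.3596  0.656  -0.5163] [0.     0.     0.7587]
```

```bash
python3 -m inch '[[[-0.2,0.4,-0.5,0,0,0.4,-1],[-0.36,0.656,-0.52,0,0,0.76,-1],[-0.36,0.656,-0.52,0,0,0.76,-1],[-0.36,0.656,-0.52,0,0,0.76,-1],[-0.36,0.656,-0.52,0,0,0.76,-1],[-0.36,0.656,-0.52,0,0,0.76,-1],[-0.36,0.656,-0.52,0,0,0.76,-1],[-0.36,0.656,-0.52,0,0,0.76,-1],[-0.36,0.656,-0.52,0,0,0.76,-1],[-0.36,0.656,-0.52,0,0,0.76,-1]]]'
python3 - <<'E'
from h import *
apply([-0.36,0.656,-0.52,0,0,0.76]);st()
plan([410,260,330],toolR(-1,0))
E
```

```text
time: 1.35
tool_pos: [249.9, 400.0, 330.7]
tcp_rot: [-3.142, -0.0, 0.697]
contact_force: [-0.5, 0.8, -0.3]
grip_width: 91.8
t 1.35 tcp [249.9 400.  330.7] rot [-180.   -0.   40.] F [-0.46  0.76 -0.35] M [ 0.01  0.01 -0.01] w 91.8 | cmd [250.  399.9 330.7]
row [0.1643 1.0501 0.0037] [0.     0.     0.9098]
```

```bash
python3 -m inch '[[[0.16,1,0,0,0,0.92,-1],[0.16,1,0,0,0,0.92,-1],[0.16,1,0,0,0,0.92,-1],[0.16,1,0,0,0,0.92,-1],[0.16,1,0,0,0,0.92,-1],[0.16,1,0,0,0,0.92,-1],[0.16,1,0,0,0,0.92,-1],[0.16,1,0,0,0,0.92,-1],[0.16,1,0,0,0,0.92,-1],[0.16,1,0,0,0,0.92,-1]]]'
python3 - <<'E'
from h import *
apply([0.16,1,0,0,0,0.92]);st()
plan([538.8,166.9,330],toolR(-6.5,0))
E
```

```text
time: 2.6
tool_pos: [402.8, 267.3, 330.8]
tcp_rot: [-3.141, -0.0, -0.025]
contact_force: [0.0, 0.1, 0.3]
grip_width: 91.7
t 2.6 tcp [402.8 267.3 330.8] rot [-180.    -0.    -1.4] F [0.01 0.07 0.26] M [-0.1   0.03 -0.03] w 91.7 | cmd [402.9 267.1 330.7]
row [0.6919 0.4837 0.0037] [0.    0.    0.112]
```

```bash
python3 -m inch '[[[0.69,0.484,0,0,0,0.112,-1],[0.69,0.484,0,0,0,0.112,-1],[0.69,0.484,0,0,0,0.112,-1],[0.69,0.484,0,0,0,0.112,-1],[0.69,0.484,0,0,0,0.112,-1],[0.69,0.484,0,0,0,0.112,-1],[0.69,0.484,0.15,0,0,0.112,-1],[0.69,0.484,0.3,0,0,0.112,-1],[0.69,0.484,0.525,0,0,0.112,-1],[0.69,0.484,0.525,0,0,0.112,-1]]]'
python3 - <<'E'
from h import *
apply([0.69,0.484,0.525,0,0,0.112]);st()
for n in("scene","top"): cv2.imwrite(f"pics/{n}1.png",bot.capture(n)[:,:,::-1])
b=cv2.imread("pics/scene1.png");cv2.imwrite("pics/e1.png",cv2.resize(b[120:270,290:470],None,fx=4,fy=4,interpolation=cv2.INTER_CUBIC))
E
```

```text
time: 3.85
tool_pos: [535.9, 167.3, 223.4]
tcp_rot: [3.14, 0.006, -0.112]
contact_force: [-0.5, 0.4, 1.0]
grip_width: 91.9
t 3.85 tcp [535.9 167.3 223.4] rot [179.9   0.4  -6.4] F [-0.45  0.38  1.  ] M [-0.16  0.05 -0.01] w 91.9 | cmd [538.4 166.8 225.7]
```

View pics/e1.png

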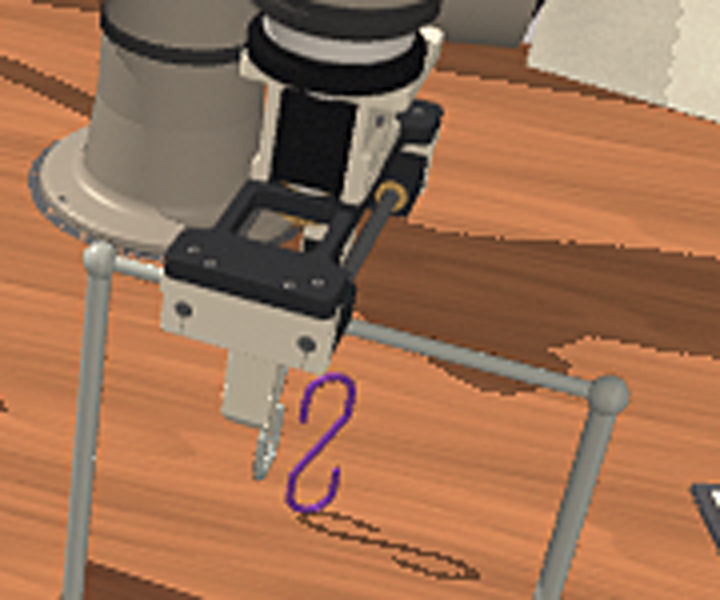

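```bash
python3 -m inch '[[[0,0,0,0,0,0,1],[0,0,0,0,0,0,1],[0,0,0,0,0,0,1],[0,0,0,0,0,0,1],[0,0,0,0,0,0,1],[0,0,0,0,0,0,1],[0,0,0,0,0,0,1],[0,0,0,0,0,0,1],[0,0,0,0,0,0,1],[0,0,0,0,0,0,1]]]'
python3 - <<'E'
from h import *
st()
b=bot.capture("scene")[:,:,::-1];cv2.imwrite("pics/e2.png",cv2.resize(b[120:270,290:470],None,fx=4,fy=4,interpolation=cv2.INTER_CUBIC))
E
```

```text
time: 5.2
tool_pos: [538.4, 166.8, 225.7]
tcp_rot: [-3.142, 0.0, -0.113]
contact_force: [-0.3, -0.0, -0.1]
grip_width: 32.0
t 5.2 tcp [538.4 166.8 225.7] rot [-180.     0.    -6.5] F [-0.32 -0.03 -0.07] M [-0.12  0.05  0.01] w 32.0 | cmd [538.4 166.8 225.7]
```

View pics/e2.png

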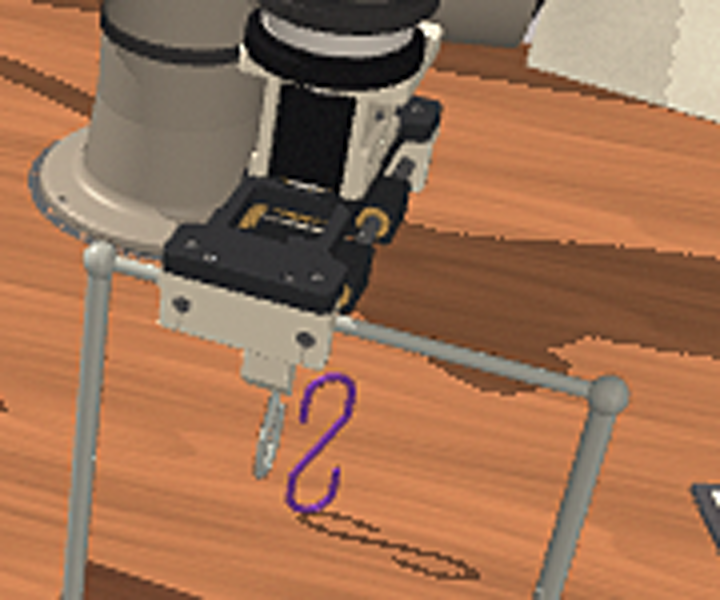

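```bash
python3 -m inch '[[[0,0,-0.05,0,0,0,1],[0,0,-0.15,0,0,0,1],[0,0,-0.25,0,0,0,1],[0,0,-0.28,0,0,0,1],[-0.1,0,-0.28,0,0,0,1],[-0.3,0,-0.28,0,0,0,1],[-0.45,0,-0.28,0,0,0,1],[-0.5,0,-0.28,0,0,0,1],[-0.5,0,-0.28,0,0,0,1],[-0.5,0,-0.28,0,0,0,1]]]'
python3 - <<'E'
from h import *
apply([-0.5,0,-0.28,0,0,0]);st()
b=bot.capture("scene")[:,:,::-1];cv2.imwrite("pics/scene2.png",b);cv2.imwrite("pics/e3.png",cv2.resize(b[100:270,290:470],None,fx=4,fy=3.5,interpolation=cv2.INTER_CUBIC))
# predicted tip
p,R=load()
T=lambda x,z:p+R@np.array([x,0,11.2-z])
for q in((-14,-22),(0,-52),(14,-38),(14,-22)): print(q,proj("scene",T(*q)))
# plan to above rack, tilt 30
E
```

```text
time: 6.5
tool_pos: [440.1, 178.1, 281.9]
tcp_rot: [-3.141, -0.001, -0.114]
contact_force: [0.3, 0.4, -1.1]
grip_width: 32.3
t 6.5 tcp [440.1 178.1 281.9] rot [-180.    -0.    -6.5] F [ 0.34  0.41 -1.09] M [-0.04  0.08  0.03] w 32.3 | cmd [439.1 178.2 281.7]
(-14, -22) [377.66980129 174.05107729]
(0, -52) [373.63099469 189.39138155]
(14, -38) [372.73604945 186.97394786]
(14, -22) [373.90035293 180.35198291]
```

View pics/e3.png

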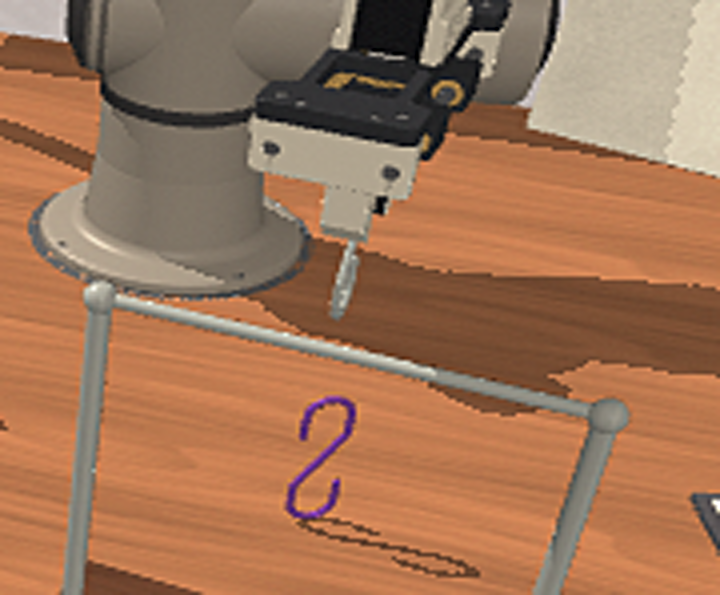

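```bash
cat >> h.py <<'E'
H=np.array([578.0,-97.8,120.6]); YAW=7.4
def frame(t):
    R=toolR(YAW,t); h=-R[:,2]; y=np.radians(YAW); f=np.array([np.cos(y),np.sin(y),0]); u=.7071*f+[0,0,.7071]
    n=-.7071*f+np.array([0,0,.7071]); return R,h,u,n
def tcp_for_tip(tip,R,hx=-14,hz=-22): return np.asarray(tip)-R@np.array([hx,0,11.2-hz])
E
python3 - <<'E'
from h import *
plan([450,10,305],toolR(1,15))
R,h,u,n=frame(30)
for a,b in((35,40),(35,-10),(0,-10),(0,0),(0,20)): print(a,b,tcp_for_tip(H+a*u+b*h,R))
E
```

```text
row [ 0.1496  0.8292 -0.1163] [ 0.0218  0.3329 -0.1657]
35 40 [578.27058308 -97.76485739 215.74155956]
35 -10 [603.06236214 -94.54496748 172.44028937]
0 -10 [578.51998838 -97.7324653  147.69178937]
0 0 [573.56163257 -98.37644328 156.35204341]
0 20 [563.64492094 -99.66439925 173.67255148]
```

```bash
python3 -m inch '[[[0.15,0.83,-0.12,0.02,0.33,-0.17,1],[0.15,0.83,-0.12,0.02,0.33,-0.17,1],[0.15,0.83,-0.12,0.02,0.33,-0.17,1],[0.15,0.83,-0.12,0.02,0.33,-0.17,1],[0.15,0.83,-0.12,0.02,0.33,-0.17,1],[0.15,0.83,-0.12,0.02,0.33,-0.17,1],[0.15,0.83,-0.12,0.02,0.33,-0.17,1],[0.15,0.83,-0.12,0.02,0.33,-0.17,1],[0.15,0.83,-0.12,0.02,0.33,-0.17,1],[0.15,0.83,-0.12,0.02,0.33,-0.17,1]]]'
python3 - <<'E'
from h import *
apply([0.15,0.83,-0.12,0.02,0.33,-0.17]);st()
R,h,u,n=frame(30)
plan(tcp_for_tip(H+35*u+80*h,R),R)
E
```

```text
time: 7.8
tool_pos: [450.1, 10.0, 305.7]
tcp_rot: [3.14, -0.26, 0.021]
contact_force: [-0.9, 0.2, -1.1]
grip_width: 32.3
t 7.8 tcp [450.1  10.  305.7] rot [179.9 -14.9   1.2] F [-0.89  0.21 -1.15] M [-0.14  0.21 -0.04] w 32.3 | cmd [450.1   9.8 305.7]
row [0.4414 0.5615 0.4045] [ 0.0549  0.3361 -0.1273]
```

```bash
python3 -m inch '[[[0.44,0.56,0.4,0.055,0.336,-0.127,1],[0.44,0.56,0.4,0.055,0.336,-0.127,1],[0.44,0.56,0.4,0.055,0.336,-0.127,1],[0.44,0.56,0.4,0.055,0.336,-0.127,1],[0.44,0.56,0.4,0.055,0.336,-0.127,1],[0.44,0.56,0.4,0.055,0.336,-0.127,1],[0.44,0.56,0.4,0.055,0.336,-0.127,1],[0.44,0.56,0.4,0.055,0.336,-0.127,1],[0.44,0.56,0.4,0.055,0.336,-0.127,1],[0.44,0.56,0.4,0.055,0.336,-0.127,1]]]'
python3 - <<'E'
from h import *
apply([0.44,0.56,0.4,0.055,0.336,-0.127]);st()
R,h,u,n=frame(30)
plan(tcp_for_tip(H+35*u-10*h,R),R)
for k in("scene","top"): cv2.imwrite(f"pics/{k}3.png",bot.capture(k)[:,:,::-1])
b=cv2.imread("pics/scene3.png");t=cv2.imread("pics/top3.png")
cv2.imwrite("pics/f1.png",np.hstack([cv2.resize(b[130:290,150:290],(390,446)),cv2.resize(t[140:260,250:370],(400,446))]))
E
```

```text
time: 9.05
tool_pos: [557.9, -100.0, 251.2]
tcp_rot: [-3.141, -0.524, 0.129]
contact_force: [-0.6, 0.4, 0.7]
grip_width: 32.3
t 9.05 tcp [ 557.9 -100.   251.2] rot [-180.   -30.     7.4] F [-0.62  0.4   0.66] M [-0.13  0.36  0.05] w 32.3 | cmd [ 557.9 -100.1  251.2]
row [0.     0.0018 0.4546] [-0.0001  0.0001 -0.0003]
```

View pics/f1.png

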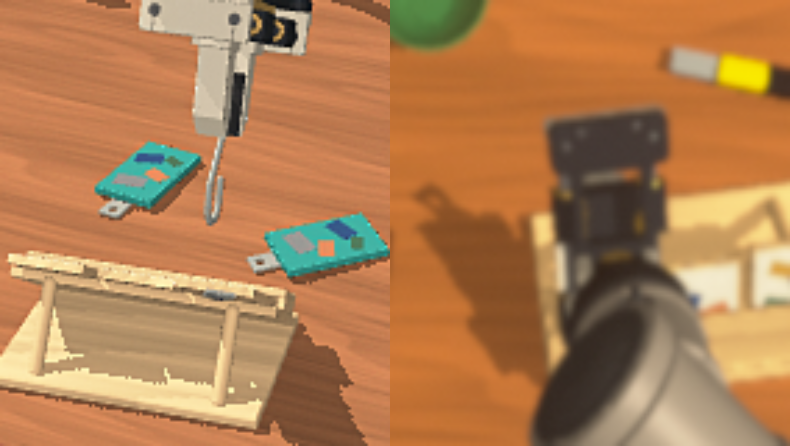

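```bash
python3 -m inch '[[[0,0,0.1,0,0,0,1],[0,0,0.2,0,0,0,1],[0,0,0.3,0,0,0,1],[0,0,0.4,0,0,0,1],[0,0,0.45,0,0,0,1],[0,0,0.455,0,0,0,1],[0,0,0.455,0,0,0,1],[0,0,0.455,0,0,0,1],[0,0,0.455,0,0,0,1],[0,0,0.455,0,0,0,1]]]'
python3 - <<'E'
from h import *
p,R=load();T=lambda x,z:p+R@np.array([x,0,11.2-z])
print("tip pred before",proj("scene",T(-14,-20)),proj("scene",T(0,-52)))
apply([0,0,0.455,0,0,0]);st()
R,h,u,n=frame(30)
plan(tcp_for_tip(H-10*h,R),R)
for k in("scene",): cv2.imwrite(f"pics/{k}4.png",bot.capture(k)[:,:,::-1])
p,R=load()
print("tip pred",proj("scene",T(-14,-20)),proj("scene",T(0,-54)), "hole",proj("scene",H))
b=cv2.imread("pics/scene4.png")
cv2.imwrite("pics/f2.png",cv2.resize(b[180:260,180:270],None,fx=7,fy=7,interpolation=cv2.INTER_CUBIC))
b=cv2.imread("pics/scene3.png")
cv2.imwrite("pics/f2b.png",cv2.resize(b[160:220,200:260],None,fx=7,fy=7,interpolation=cv2.INTER_CUBIC))
E
```

```text
time: 10.4
tool_pos: [603.0, -94.3, 172.6]
tcp_rot: [-3.142, -0.524, 0.129]
contact_force: [-0.4, 0.4, -0.1]
grip_width: 31.7
tip pred before [228.1788122  193.20781591] [224.44191547 209.19421067]
t 10.4 tcp [603.  -94.3 172.6] rot [-180.   -30.     7.4] F [-0.38  0.38 -0.09] M [-0.15  0.34 -0.04] w 31.7 | cmd [603.1 -94.2 172.4]
row [-0.169   0.0018  0.0449] [-0.0001  0.0001 -0.0003]
tip pred [223.3194856  236.69175204] [219.46466802 253.93920787] hole [227.80402879 234.79533948]
```

View pics/f2.png

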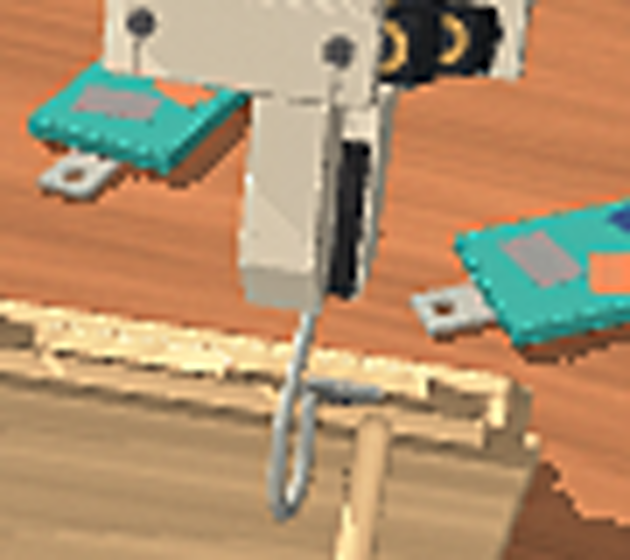

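View pics/f2b.png

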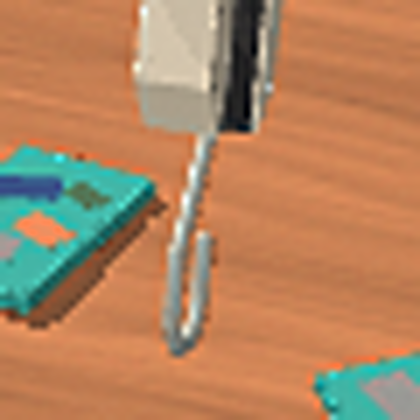

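```bash
python3 -m inch '[[[-0.02,0,0.03,0,0,0,1],[-0.04,0,0.055,0,0,0,1],[-0.06,0,0.055,0,0,0,1],[-0.08,0,0.055,0,0,0,1],[-0.1,0,0.055,0,0,0,1],[-0.12,0,0.055,0,0,0,1],[-0.14,0,0.055,0,0,0,1],[-0.16,0,0.055,0,0,0,1],[-0.169,0,0.055,0,0,0,1],[-0.169,0,0.055,0,0,0,1]]]'
python3 - <<'E'
from h import *
apply([-0.169,0,0.055,0,0,0]);st()
for k in("scene",): cv2.imwrite(f"pics/{k}5.png",bot.capture(k)[:,:,::-1])
p,R=load();T=lambda x,z:p+R@np.array([x,0,11.2-z])
print("tip pred",proj("scene",T(-14,-20)),proj("scene",T(0,-54)), "hole",proj("scene",H))
b=cv2.imread("pics/scene5.png")
cv2.imwrite("pics/f3.png",cv2.resize(b[200:260,195:265],None,fx=10,fy=10,interpolation=cv2.INTER_CUBIC))
E
```

```text
time: 11.7
tool_pos: [579.4, -97.3, 145.9]
tcp_rot: [-3.141, -0.524, 0.129]
contact_force: [-0.0, -1.2, 0.5]
grip_width: 32.2
t 11.7 tcp [579.4 -97.3 145.9] rot [-180.   -30.     7.4] F [-0.01 -1.23  0.52] M [-0.08  0.37 -0.01] w 32.2 | cmd [579.5 -97.2 145.9]
tip pred [227.45193626 239.37939241] [223.78473796 256.01400283] hole [227.80402879 234.79533948]
```

View pics/f3.png

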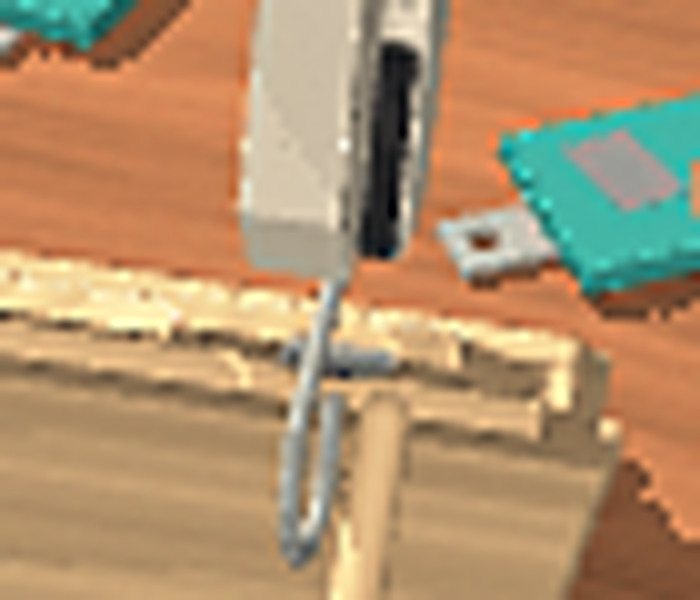

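```bash
python3 -m inch '[[[0,0,-0.02,0,0,0,1],[0,0,-0.03,0,0,0,1],[0,0,-0.04,0,0,0,1],[0,0,-0.045,0,0,0,1],[0,0,-0.05,0,0,0,1],[0,0,-0.055,0,0,0,1],[0,0,-0.06,0,0,0,1],[0,0,-0.065,0,0,0,1],[0,0,-0.07,0,0,0,1],[0,0,-0.07,0,0,0,1]]]'
python3 - <<'E'
from h import *
apply([0,0,-0.07,0,0,0]);st()
for k in("scene","top"): cv2.imwrite(f"pics/{k}6.png",bot.capture(k)[:,:,::-1])
b=cv2.imread("pics/scene6.png")
cv2.imwrite("pics/f4.png",cv2.resize(b[200:260,195:265],None,fx=10,fy=10,interpolation=cv2.INTER_CUBIC))
for i in range(3): bot.capture("scene"); print(bot.get_obs()['contact_force'].round(2))
E
```

```text
time: 13.0
tool_pos: [572.7, -98.2, 158.3]
tcp_rot: [-3.142, -0.524, 0.129]
contact_force: [0.6, 0.1, -0.2]
grip_width: 32.1
t 13.0 tcp [572.7 -98.2 158.3] rot [-180.   -30.     7.4] F [ 0.56  0.12 -0.24] M [-0.1   0.26  0.03] w 32.1 | cmd [572.5 -98.1 158.1]
[0.33 0.42 0.33]
[0.73 0.04 0.04]
[ 0.94  0.43 -0.42]
```

View pics/f4.png

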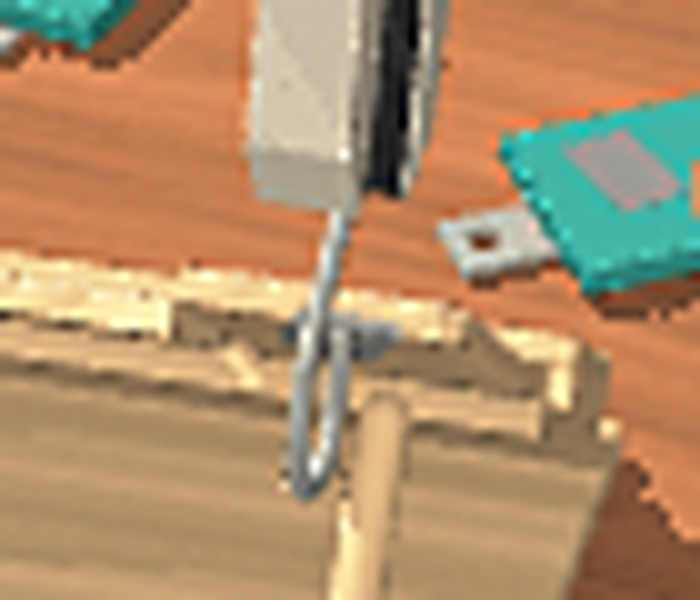

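```bash
python3 - <<'E'
from h import *
np.set_printoptions(precision=1,suppress=True,linewidth=170)
yaw=np.radians(7.4);Rk=np.array([[np.cos(yaw),-np.sin(yaw),0],[np.sin(yaw),np.cos(yaw),0],[0,0,1]]);o=np.array([541.4,-188.9,0])
def P3(xp,yp,zp): return Rk@np.array([-40+.7071*(zp+xp),76+yp,40+.7071*(zp-xp)])+o
for al in(12,15,18,20):
    a=np.radians(al);pts=[]
    for r,w in((42,-11),(42,11),(-10,11),(-10,-11),(32,0)):
        pts.append((r*np.sin(a)+w*np.cos(a),89+r*np.cos(a)-w*np.sin(a)))
    print(al,"top front",[proj("top",P3(4,*q)) for q in pts[:2]+pts[4:]],"scene back",[proj("scene",P3(7,*q)) for q in pts],P3(5.5,*pts[4]))
for z in(105,60): print("panel back corners",z,[proj("scene",P3(4,y,z)) for y in(-33,33)])
print("panel top front",[proj("top",P3(-4,y,105)) for y in(-33,33)])
s=cv2.imread("pics/scene0.png")
cv2.imwrite("pics/g1.png",cv2.resize(s[225:245,210:245],None,fx=20,fy=20,interpolation=cv2.INTER_NEAREST))
t=cv2.imread("pics/top0.png")
cv2.imwrite("pics/g2.png",cv2.resize(t[188:212,294:330],None,fx=20,fy=20,interpolation=cv2.INTER_CUBIC))
E
```

```text
12 top front [array([311.9, 193.2]), array([303.4, 195.6]), array([308.6, 197.4])] scene back [array([220.8, 234.1]), array([231.1, 235.8]), array([232. , 237.7]), array([222.3, 236. ]), array([226.2, 235.3])] [ 579.3 -100.6  121.2]
15 top front [array([311. , 193.2]), array([302.7, 196. ]), array([308. , 197.6])] scene back [array([221.9, 234.2]), array([232.1, 236. ]), array([231.7, 237.6]), array([222. , 235.9]), array([227. , 235.5])] [578.8 -99.1 120.9]
18 top front [array([310.1, 193.4]), array([301.9, 196.4]), array([307.4, 197.8])] scene back [array([222.9, 234.4]), array([233.1, 236.2]), array([231.5, 237.6]), array([221.8, 235.9]), array([227.8, 235.6])] [578.3 -97.5 120.6]
20 top front [array([309.5, 193.5]), array([301.4, 196.8]), array([307., 198.])] scene back [array([223.6, 234.5]), array([233.8, 236.4]), array([231.3, 237.6]), array([221.7, 235.8]), array([228.3, 235.7])] [577.9 -96.5 120.3]
panel back corners 105 [array([210.9, 232.1]), array([239.9, 236.6])]
panel back corners 60 [array([216.6, 234.5]), array([244.3, 238.8])]
panel top front [array([324.9, 202.5]), array([298.9, 205.3])]
```

View pics/g1.png

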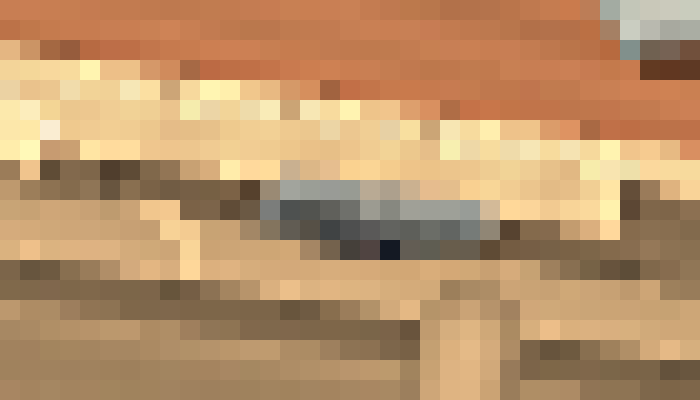

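View pics/g2.png

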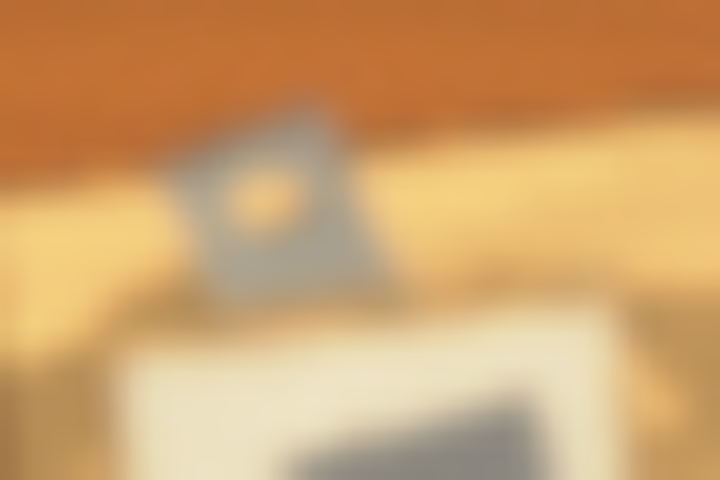

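```bash
sed -i 's/^H=.*/H=np.array([577.9,-96.7,120.4]); YAW=7.4/' h.py; python3 - <<'E'
from h import *
R,h,u,n=frame(45)
for b in(-9,-1,2): print(b,tcp_for_tip(H+b*n,R)); plan(tcp_for_tip(H+b*n,R),R)
E
```

```text
-9 [570.74752196 -97.62894471 147.41154007]
row [-0.034  -0.0037  0.0419] [-0.000e+00  3.334e-01 -3.000e-04]
-1 [565.13783653 -98.35751564 153.06834007]
row [-0.0444 -0.0037  0.0033] [-0.000e+00  3.334e-01 -3.000e-04]
2 [563.03420449 -98.63072974 155.18964007]
row [-0.0483 -0.0037 -0.0112] [-0.000e+00  3.334e-01 -3.000e-04]
```

```bash
python3 -m inch '[[[-0.01,-0.002,0.042,0,0.1,0,1],[-0.025,-0.004,0.042,0,0.22,0,1],[-0.034,-0.004,0.042,0,0.333,0,1],[-0.034,-0.004,0.042,0,0.333,0,1],[-0.038,-0.004,0.03,0,0.333,0,1],[-0.04,-0.004,0.02,0,0.333,0,1],[-0.042,-0.004,0.012,0,0.333,0,1],[-0.044,-0.004,0.003,0,0.333,0,1],[-0.046,-0.004,-0.004,0,0.333,0,1],[-0.046,-0.004,-0.004,0,0.333,0,1]]]'
python3 - <<'E'
from h import *
apply([-0.046,-0.004,-0.004,0,0.333,0]);st()
for k in("scene","top"): cv2.imwrite(f"pics/{k}7.png",bot.capture(k)[:,:,::-1])
b=cv2.imread("pics/scene7.png")
cv2.imwrite("pics/f5.png",cv2.resize(b[200:260,195:265],None,fx=10,fy=10,interpolation=cv2.INTER_CUBIC))
E
```

```text
time: 14.5
tool_pos: [564.5, -98.5, 154.7]
tcp_rot: [3.141, -0.786, 0.129]
contact_force: [2.2, 1.6, 1.8]
grip_width: 31.9
t 14.5 tcp [564.5 -98.5 154.7] rot [180.  -45.    7.4] F [2.15 1.62 1.76] M [-0.01 -0.16 -0.02] w 31.9 | cmd [564.1 -98.4 154.2]
```

View pics/f5.png

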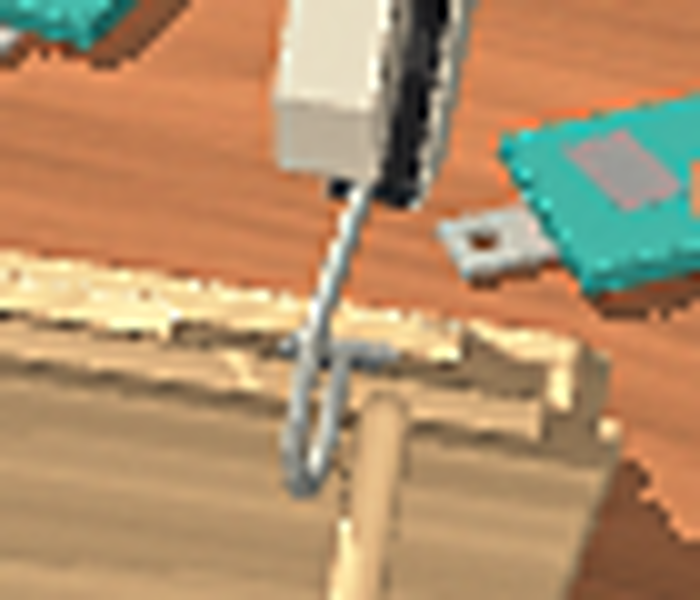

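View pics/top7.png

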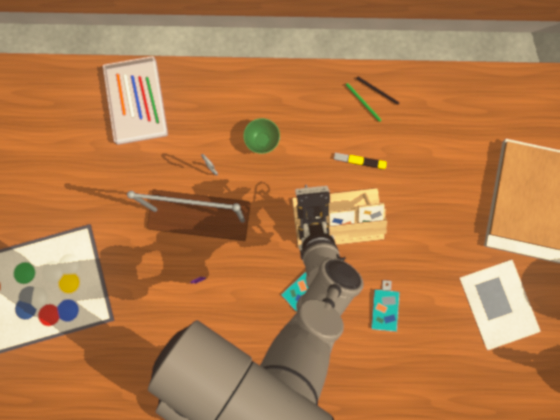

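```bash
python3 -m inch '[[[0.003,-0.003,0,0,0,0,1],[0.006,-0.005,0,0,0,0,1],[0.006,-0.005,0,0,0,0,1],[0.006,-0.005,-0.004,0,0,0,1],[0.006,-0.005,-0.008,0,0,0,1],[0.006,-0.005,-0.012,0,0,0,1],[0.006,-0.005,-0.016,0,0,0,1],[0.006,-0.005,-0.02,0,0,0,1],[0.006,-0.005,-0.02,0,0,0,1],[0.006,-0.005,-0.02,0,0,0,1]]]'
python3 - <<'E'
from h import *
apply([0.006,-0.005,-0.02,0,0,0]);st()
for k in("scene",): cv2.imwrite(f"pics/{k}8.png",bot.capture(k)[:,:,::-1])
st()
b=cv2.imread("pics/scene8.png")
cv2.imwrite("pics/f6.png",cv2.resize(b[200:260,195:265],None,fx=10,fy=10,interpolation=cv2.INTER_CUBIC))
E
```

```text
time: 15.85
tool_pos: [562.0, -97.7, 157.8]
tcp_rot: [-3.141, -0.785, 0.129]
contact_force: [1.5, -0.4, 0.1]
grip_width: 31.9
t 15.85 tcp [562.  -97.7 157.8] rot [-180.   -45.     7.4] F [ 1.51 -0.39  0.12] M [-0.08  0.13  0.  ] w 31.9 | cmd [562.  -97.7 157.8]
t 15.9 tcp [562.  -97.7 157.8] rot [-180.   -45.     7.4] F [1.73 0.34 0.99] M [-0.14  0.18 -0.08] w 32.1 | cmd [562.  -97.7 157.8]
```

View pics/f6.png

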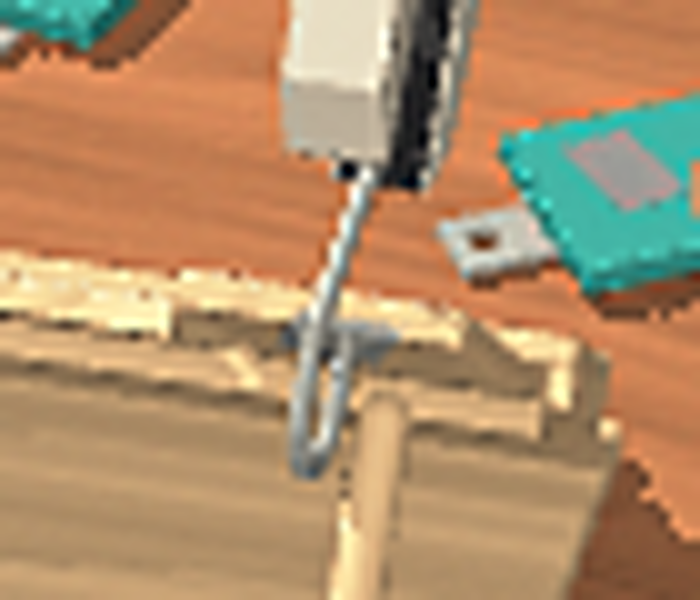

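```bash
python3 - <<'E'
from h import *
np.set_printoptions(precision=2,suppress=True)
p,R=load();T=lambda x,z:p+R@np.array([x,0,11.2-z])
R_,h,u,n=frame(45)
print("per mm n",proj("scene",H+10*n)-proj("scene",H),"y",proj("scene",H+[0,10,0])-proj("scene",H),"u",proj("scene",H+10*u)-proj("scene",H))
tip=T(-14,-22);print("tip",tip,"rel H: u,n,y",(tip-H)@u,(tip-H)@n,(tip-H)[1])
f=lambda X:(proj("scene",X)-[195,200])*10
print("tip c/end img",f(tip),f(T(-14,-19.5)),"bottom",f(T(0,-54.5)),"H",f(H))
ims=[cv2.imread(f"pics/scene{k}.png").astype(int) for k in(0,5,6,7,8)]
for im in ims:
    c=im[228:243,228:238];print(((c.max(2)-c.min(2))<45).astype(int).sum(1))
E
```

```text
per mm n [ 0.84 -4.57] y [4.25 1.06] u [-1.17 -0.54]
tip [575.5  -95.94 124.47] rel H: u,n,y 1.257472004291756 4.49201880347225 0.7582253999054416
tip c/end img [340.02 329.06] [342.13 317.63] bottom [295.62 472.85] H [332.95 349.57]
[0 0 0 0 0 0 2 6 8 7 0 0 0 1 1]
[2 1 1 1 1 0 2 6 8 7 0 1 2 2 2]
[1 0 0 3 7 7 7 5 2 3 2 2 2 2 1]
[1 1 1 1 0 0 6 7 7 3 2 2 1 2 3]
[1 1 1 1 6 7 8 6 4 3 2 2 2 2 2]
```

```bash
python3 -m inch '[[[0.004,0,0,0,0,0,1],[0.007,0,0,0,0,0,1],[0.007,0,-0.003,0,0,0,1],[0.007,0,-0.006,0,0,0,1],[0.007,0,-0.009,0,0,0,1],[0.007,0,-0.012,0,0,0,1],[0.007,0,-0.015,0,0,0,1],[0.007,0,-0.018,0,0,0,1],[0.007,0,-0.02,0,0,0,1],[0.007,0,-0.02,0,0,0,1]]]'
python3 - <<'E'
from h import *
apply([0.007,0,-0.02,0,0,0]);st()
for k in("scene",): cv2.imwrite(f"pics/{k}9.png",bot.capture(k)[:,:,::-1])
st()
im=cv2.imread("pics/scene9.png");c=im.astype(int)[228:243,228:238];print(((c.max(2)-c.min(2))<45).astype(int).sum(1))
cv2.imwrite("pics/f7.png",cv2.resize(im[200:260,195:265],None,fx=10,fy=10,interpolation=cv2.INTER_CUBIC))
E
```

```text
time: 17.15
tool_pos: [560.2, -97.9, 161.7]
tcp_rot: [-3.141, -0.785, 0.129]
contact_force: [-0.4, 0.2, -0.2]
grip_width: 31.9
t 17.15 tcp [560.2 -97.9 161.7] rot [-180.   -45.     7.4] F [-0.39  0.23 -0.17] M [-0.22  0.54  0.06] w 31.9 | cmd [560.2 -97.9 161.7]
t 17.2 tcp [560.2 -97.9 161.6] rot [-180.   -45.     7.4] F [ 0.28 -0.73  0.16] M [-0.13  0.45 -0.09] w 31.9 | cmd [560.2 -97.9 161.7]
[1 1 1 2 2 2 2 3 6 8 2 2 2 2 2]
```

View pics/f7.png

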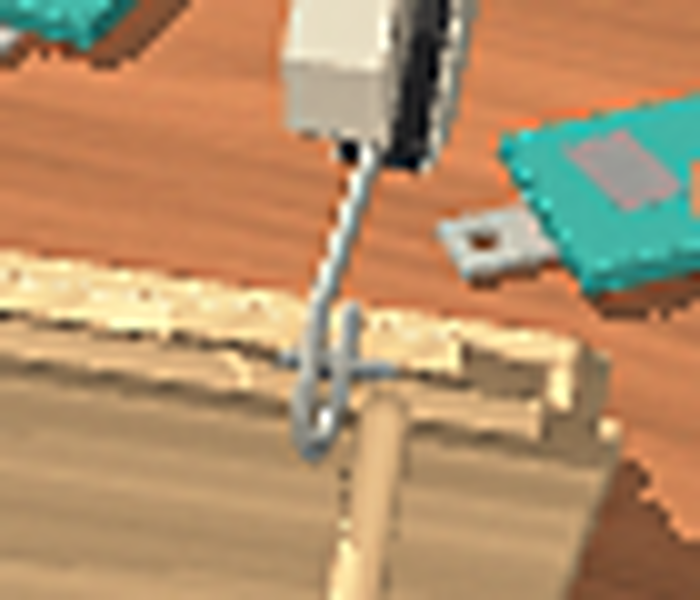

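```bash
python3 - <<'E'
from h import *
R45,h,u,n=frame(45)
p,R=load();tip=p+R@np.array([-14,0,33.2]);Hh=tip-((tip-H)@n)*n
print((tip-H)@n,Hh)
json.dump(list(Hh),open('hh.json','w'))
plan(tcp_for_tip(Hh,R45,-14,-38),R45)
R30,*_=frame(30)
pp=tcp_for_tip(Hh,R30,-14,-38);plan(pp,R30)
plan(pp+12*u,R30)
E
```

```text
8.491514363913797 [579.62760125 -95.40540139 122.28018127]
row [-0.0001 -0.     -0.0376] [-0.      0.0004 -0.0003]
row [ 0.0612 -0.     -0.0111] [-0.000e+00 -3.329e-01 -3.000e-04]
row [ 0.1212 -0.     -0.0111] [-0.000e+00 -3.329e-01 -3.000e-04]
```

```bash
python3 -m inch '[[[0,0,-0.012,0,0,0,1],[0,0,-0.024,0,0,0,1],[0,0,-0.036,0,0,0,1],[0,0,-0.038,0,0,0,1],[0.013,0,-0.034,0,-0.067,0,1],[0.026,0,-0.029,0,-0.133,0,1],[0.038,0,-0.023,0,-0.2,0,1],[0.05,0,-0.017,0,-0.267,0,1],[0.061,0,-0.011,0,-0.333,0,1],[0.061,0,-0.011,0,-0.333,0,1]]]'
python3 - <<'E'
from h import *
apply([0.061,0,-0.011,0,-0.333,0]);st()
for k in("scene",): cv2.imwrite(f"pics/{k}10.png",bot.capture(k)[:,:,::-1])
st()
im=cv2.imread("pics/scene10.png")
cv2.imwrite("pics/f8.png",cv2.resize(im[200:260,195:265],None,fx=10,fy=10,interpolation=cv2.INTER_CUBIC))
R,h,u,n=frame(30)
p,_=load();plan(p+38*u,R)
E
```

```text
time: 18.45
tool_pos: [568.0, -96.9, 172.3]
tcp_rot: [3.141, -0.525, 0.131]
contact_force: [0.7, 0.1, 0.3]
grip_width: 31.9
t 18.45 tcp [568.  -96.9 172.3] rot [180.  -30.1   7.5] F [0.75 0.09 0.28] M [-0.11  0.35  0.01] w 31.9 | cmd [567.2 -97.  171.8]
t 18.5 tcp [567.4 -96.7 171.8] rot [-180.   -30.1    7.4] F [-0.27 -0.22 -0.94] M [-0.12  0.38  0.  ] w 31.7 | cmd [567.2 -97.  171.8]
row [ 0.1835 -0.     -0.0492] [-0.0001  0.0001 -0.0003]
```

View pics/f8.png

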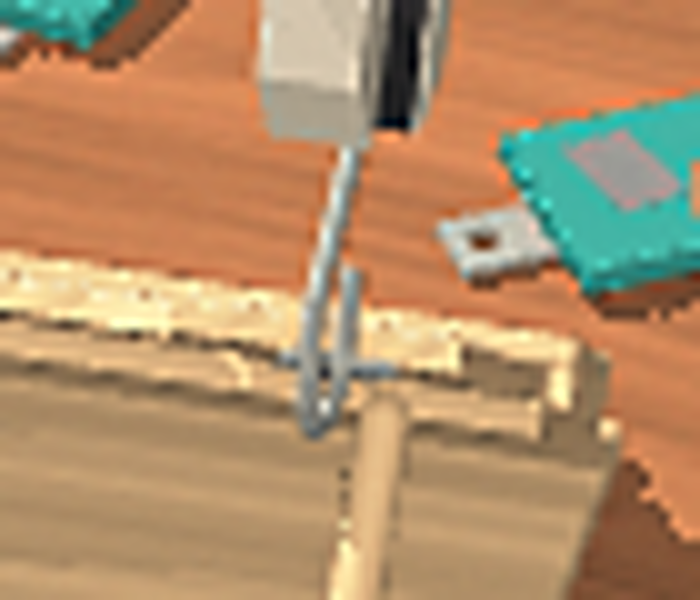

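Well through the hole. Draw the panel up the slope gently.

```bash
python3 -m inch '[[[0.01,0,-0.003,0,0,0,1],[0.025,0,-0.007,0,0,0,1],[0.045,0,-0.012,0,0,0,1],[0.065,0,-0.017,0,0,0,1],[0.085,0,-0.023,0,0,0,1],[0.105,0,-0.028,0,0,0,1],[0.125,0,-0.034,0,0,0,1],[0.15,0,-0.04,0,0,0,1],[0.17,0,-0.046,0,0,0,1],[0.184,0,-0.05,0,0,0,1]]]'
python3 - <<'E'
from h import *
apply([0.184,0,-0.05,0,0,0]);st()
for k in("scene",): cv2.imwrite(f"pics/{k}11.png",bot.capture(k)[:,:,::-1])
st()
im=cv2.imread("pics/scene11.png")
cv2.imwrite("pics/f9.png",cv2.resize(im[180:270,170:275],None,fx=7,fy=6.5,interpolation=cv2.INTER_CUBIC))
y=np.radians(YAW);f=np.array([np.cos(y),np.sin(y),0])
p,_=load();print(p);R,*_=frame(30)
for t,dx,dz in((30,-15,25),(22,-40,45),(15,-60,60),(15,-60,85)):
    R,*_=frame(t)
    # keep bow bottom point moving by (dx,dz)
    b=p+frame(30)[0]@np.array([0,0,11.2+52])
    print(t);plan(b+dx*f+[0,0,dz]-R@np.array([0,0,63.2]),R)
E
```

```text
time: 19.75
tool_pos: [594.1, -93.5, 199.1]
tcp_rot: [-3.141, -0.524, 0.129]
contact_force: [-0.7, 0.3, -0.9]
grip_width: 31.9
t 19.75 tcp [594.1 -93.5 199.1] rot [-180.   -30.     7.4] F [-0.74  0.25 -0.91] M [-0.13  0.64  0.04] w 31.9 | cmd [593.9 -93.6 198.9]
t 19.8 tcp [594.4 -93.6 199.4] rot [180.  -30.    7.4] F [ 0.2  -0.03 -0.64] M [-0.15  0.52  0.02] w 32.1 | cmd [593.9 -93.6 198.9]
[593.88628106 -93.56920149 198.90281709]
30
row [-0.0025 -0.     -0.1458] [-0.0001  0.0001 -0.0003]
22
row [-0.0167 -0.     -0.2918] [-1.000e-04 -1.777e-01 -3.000e-04]
15
row [-0.028 -0.    -0.399] [-1.000e-04 -3.332e-01 -3.000e-04]
15
row [ 0.0344 -0.     -0.5073] [-1.000e-04 -3.332e-01 -3.000e-04]
```

View pics/f9.png

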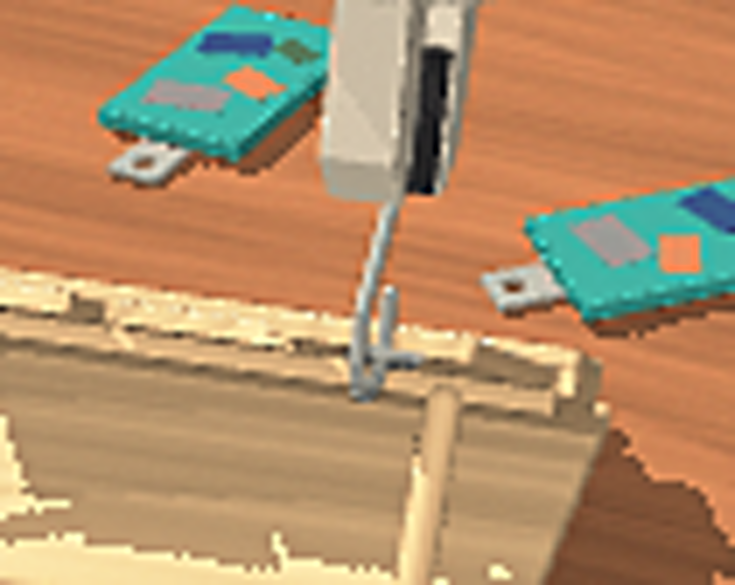

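```bash
python3 -m inch '[[[0.02,0,-0.005,0,0,0,1],[0.039,0,-0.01,0,0,0,1],[0.039,0,-0.05,0,0,0,1],[0.038,0,-0.1,0,0,0,1],[0.037,0,-0.15,0,0,0,1],[0.033,0,-0.2,0,-0.06,0,1],[0.028,0,-0.25,0,-0.12,0,1],[0.022,0,-0.303,0,-0.178,0,1],[0.016,0,-0.36,0,-0.25,0,1],[0.011,0,-0.41,0,-0.333,0,1]]]'
python3 - <<'E'
from h import *
apply([0.011,0,-0.41,0,-0.333,0]);st()
for k in("scene",): cv2.imwrite(f"pics/{k}12.png",bot.capture(k)[:,:,::-1])
st()
im=cv2.imread("pics/scene12.png")
cv2.imwrite("pics/f10.png",cv2.resize(im[130:290,140:280],None,fx=4,fy=3.7,interpolation=cv2.INTER_CUBIC))
E
```

```text
time: 21.05
tool_pos: [554.6, -98.9, 272.3]
tcp_rot: [3.141, -0.261, 0.128]
contact_force: [1.4, -0.4, -1.2]
grip_width: 32.0
t 21.05 tcp [554.6 -98.9 272.3] rot [180.  -15.    7.3] F [ 1.39 -0.38 -1.19] M [-0.12  0.23  0.02] w 32.0 | cmd [555.1 -98.6 271. ]
t 21.1 tcp [555.6 -99.2 273.8] rot [179.9 -15.    7.4] F [0.47 0.53 0.77] M [-0.09  0.15 -0.05] w 32.0 | cmd [555.1 -98.6 271. ]
```

View pics/f10.png

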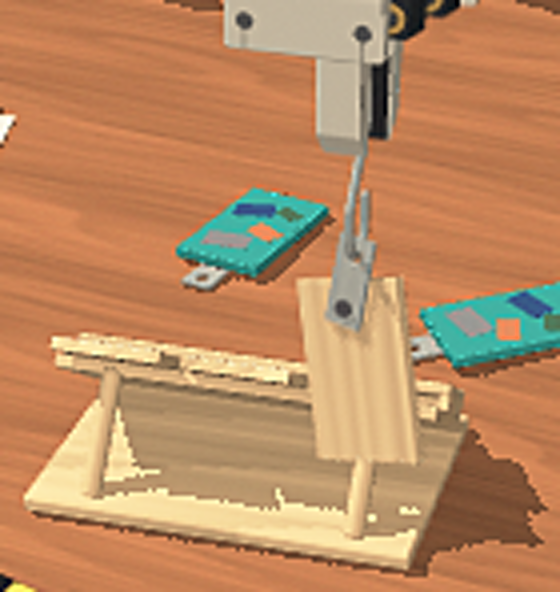

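```bash
python3 - <<'E'
from h import *
plan([540,-100,325],toolR(7.4,0)); plan([450,-60,325],toolR(3,0))
print(onz("top",(196,280),100))
E
```

```text
row [-0.0034 -0.0029 -0.2803] [-2.000e-04 -3.336e-01 -2.000e-04]
row [-0.4096 -0.2591 -0.3892] [-0.013  -0.3334  0.097 ]
[365.794634   178.02078818 100.        ]
```

```bash
python3 -m inch '[[[0,0,-0.03,0,-0.03,0,1],[0,0,-0.07,0,-0.07,0,1],[0,0,-0.12,0,-0.12,0,1],[0,0,-0.17,0,-0.18,0,1],[-0.002,0,-0.22,0,-0.24,0,1],[-0.003,0,-0.26,0,-0.29,0,1],[-0.003,0,-0.28,0,-0.333,0,1],[-0.003,0,-0.28,0,-0.333,0,1],[-0.003,0,-0.28,0,-0.333,0,1],[-0.003,0,-0.28,0,-0.333,0,1]]]'
python3 - <<'E'
from h import *
apply([-0.003,0,-0.28,0,-0.333,0]);st()
plan([450,-20,325],toolR(3,0))
plan([440,60,325],toolR(-2,0))
E
```

```text
time: 22.35
tool_pos: [539.9, -100.5, 324.8]
tcp_rot: [-3.141, -0.001, 0.129]
contact_force: [-0.7, -0.4, -1.1]
grip_width: 32.2
t 22.35 tcp [ 539.9 -100.5  324.8] rot [-180.    -0.     7.4] F [-0.74 -0.39 -1.12] M [-0.1   0.08  0.05] w 32.2 | cmd [ 540.2 -100.6  325. ]
row [-3.953e-01 -4.574e-01 -3.000e-04] [-0.0002 -0.0006  0.0976]
row [-3.934e-01 -8.605e-01 -3.000e-04] [-0.0003 -0.0006  0.2087]
```

```bash
python3 -m inch '[[[-0.01,-0.02,0,0,0,0.01,1],[-0.04,-0.08,0,0,0,0.03,1],[-0.09,-0.19,0,0,0,0.05,1],[-0.15,-0.32,0,0,0,0.08,1],[-0.21,-0.45,0,0,0,0.11,1],[-0.27,-0.58,0,0,0,0.14,1],[-0.32,-0.69,0,0,0,0.17,1],[-0.36,-0.78,0,0,0,0.19,1],[-0.385,-0.84,0,0,0,0.205,1],[-0.394,-0.86,0,0,0,0.209,1]]]'
python3 - <<'E'
from h import *
apply([-0.394,-0.86,0,0,0,0.209]);st()
plan([440,178,325],toolR(-6.5,0))
cv2.imwrite("pics/scene13.png",bot.capture("scene")[:,:,::-1])
E
```

```text
time: 23.6
tool_pos: [439.4, 60.6, 325.1]
tcp_rot: [-3.141, -0.001, -0.034]
contact_force: [0.5, 0.2, -1.7]
grip_width: 31.7
t 23.6 tcp [439.4  60.6 325.1] rot [-180.   -0.   -2.] F [ 0.45  0.2  -1.73] M [-0.11  0.05 -0.04] w 31.7 | cmd [439.9  59.9 324.9]
row [-2.020e-02 -5.903e-01 -1.000e-04] [-0.0003 -0.0005  0.0997]
```

View pics/scene13.png

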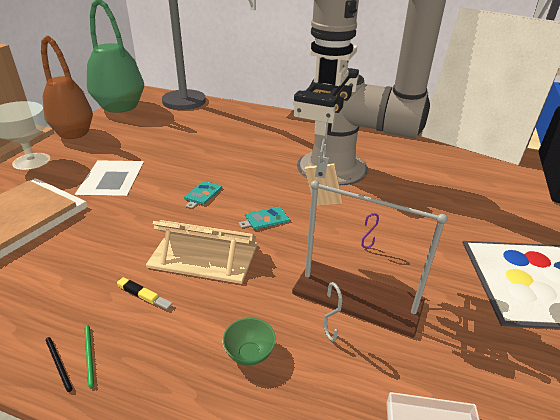

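```bash
python3 -m inch '[[[0,-0.02,0,0,0,0.01,1],[-0.004,-0.07,0.02,0,0,0.02,1],[-0.007,-0.14,0.04,0,0,0.03,1],[-0.01,-0.22,0.07,0,0,0.04,1],[-0.013,-0.31,0.1,0,0,0.05,1],[-0.015,-0.4,0.13,0,0,0.07,1],[-0.017,-0.48,0.16,0,0,0.08,1],[-0.019,-0.54,0.18,0,0,0.09,1],[-0.02,-0.575,0.19,0,0,0.1,1],[-0.02,-0.59,0.19,0,0,0.1,1]]]'
python3 - <<'E'
from h import *
apply([-0.02,-0.59,0.19,0,0,0.1]);st()
plan([538.4,166.8,284],toolR(-6.5,0))
E
```

```text
time: 24.9
tool_pos: [440.1, 178.2, 286.8]
tcp_rot: [-3.141, -0.0, -0.114]
contact_force: [-0.1, 0.0, -1.8]
grip_width: 32.3
t 24.9 tcp [440.1 178.2 286.8] rot [-180.    -0.    -6.5] F [-0.09  0.04 -1.77] M [-0.07  0.05 -0.02] w 32.3 | cmd [440.1 178.  287. ]
row [ 4.948e-01 -4.000e-04  1.510e-02] [-0.0003 -0.0005 -0.0003]
```

```bash
python3 -m inch '[[[0.02,0,0.02,0,0,0,1],[0.08,0,0.05,0,0,0,1],[0.16,0,0.08,0,0,0,1],[0.24,0,0.094,0,0,0,1],[0.31,0,0.095,0,0,0,1],[0.36,0,0.097,0,0,0,1],[0.4,0,0.098,0,0,0,1],[0.43,0,0.099,0,0,0,1],[0.447,0,0.099,0,0,0,1],[0.453,0,0.099,0,0,0,1]]]'
python3 - <<'E'
from h import *
apply([0.453,0,0.099,0,0,0]);st()
for k in("scene","top"):cv2.imwrite(f"pics/{k}14.png",bot.capture(k)[:,:,::-1])
st()
b=cv2.imread("pics/scene14.png");t=cv2.imread("pics/top14.png")
cv2.imwrite("pics/j1.png",np.hstack([cv2.resize(b[110:310,290:460],(510,600)),cv2.resize(t[170:260,120:260],(280,600))]))
E
```

```text
time: 26.15
tool_pos: [530.1, 167.7, 267.3]
tcp_rot: [-3.141, -0.001, -0.114]
contact_force: [-0.2, 0.3, -2.3]
grip_width: 31.8
t 26.15 tcp [530.1 167.7 267.3] rot [-180.    -0.    -6.5] F [-0.23  0.3  -2.33] M [-0.07  0.07  0.03] w 31.8 | cmd [530.1 167.7 267.2]
t 26.25 tcp [530.  167.7 267.3] rot [-180.    -0.    -6.5] F [-0.61  0.08 -1.41] M [-0.06  0.04  0.02] w 31.7 | cmd [530.1 167.7 267.2]
```

View pics/j1.png

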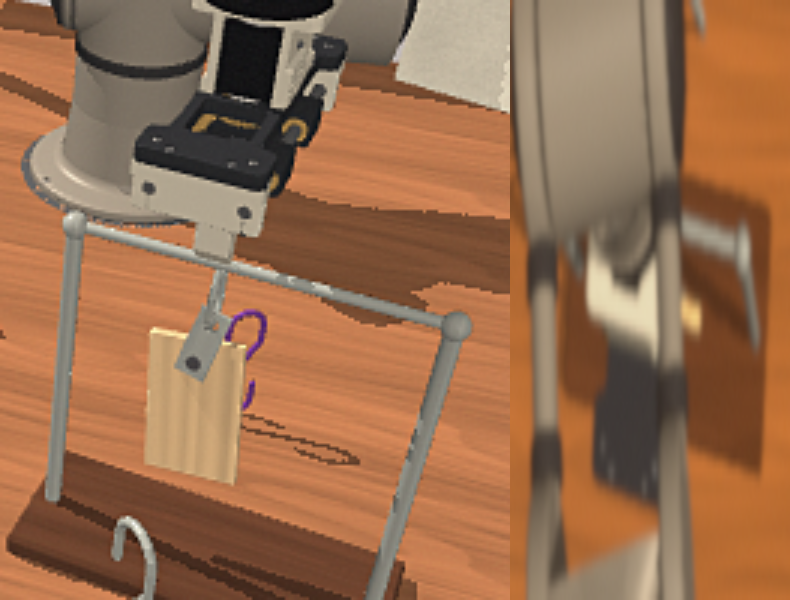

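```bash
python3 -m inch '[[[0.01,0,0.015,0,0,0,1],[0.02,0,0.035,0,0,0,1],[0.028,0,0.052,0,0,0,1],[0.035,0,0.07,0,0,0,1],[0.038,0,0.095,0,0,0,1],[0.04,0,0.125,0,0,0,1],[0.042,0,0.155,0,0,0,1],[0.042,0,0.18,0,0,0,1],[0.042,0,0.195,0,0,0,1],[0.042,0,0.195,0,0,0,1]]]'
python3 - <<'E'
from h import *
apply([0.042,0,0.195,0,0,0]);st()
for k in("scene","top"):cv2.imwrite(f"pics/{k}15.png",bot.capture(k)[:,:,::-1])
st()
b=cv2.imread("pics/scene15.png")
cv2.imwrite("pics/j2.png",cv2.resize(b[130:330,290:460],None,fx=3,fy=3))
E
```

```text
time: 27.5
tool_pos: [538.3, 166.7, 228.0]
tcp_rot: [-3.141, -0.0, -0.114]
contact_force: [0.6, -0.5, -2.2]
grip_width: 31.9
t 27.5 tcp [538.3 166.7 228. ] rot [-180.    -0.    -6.5] F [ 0.62 -0.48 -2.18] M [-0.13  0.06  0.02] w 31.9 | cmd [538.4 166.7 228.2]
t 27.6 tcp [538.5 166.8 228.4] rot [-180.    -0.    -6.5] F [ 0.37  0.14 -1.27] M [-0.09 -0.02 -0.01] w 32.1 | cmd [538.4 166.7 228.2]
```

View pics/j2.png

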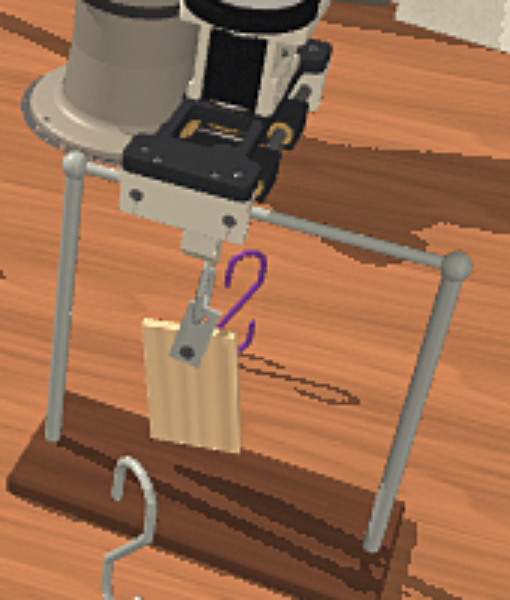

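```bash
python3 -m inch '[[[0,0,0.004,0,0,0,1],[0,0,0.008,0,0,0,1],[0,0,0.012,0,0,0,1],[0,0,0.012,0,0,0,1],[0,0,0.012,0,0,0,1],[0,0,0.012,0,0,0,1],[0,0,0.012,0,0,0,1],[0,0,0.012,0,0,0,1],[0,0,0.012,0,0,0,1],[0,0,0.012,0,0,0,1]]]'
python3 - <<'E'
from h import *
apply([0,0,0.012,0,0,0]);st()
E
```

```text
time: 28.85
tool_pos: [538.6, 166.8, 226.3]
tcp_rot: [-3.141, -0.001, -0.114]
contact_force: [-0.5, -0.0, 5.5]
grip_width: 32.3
t 28.85 tcp [538.6 166.8 226.3] rot [-1.8e+02 -1.0e-01 -6.5e+00] F [-0.48 -0.03  5.5 ] M [-0.08  0.24 -0.02] w 32.3 | cmd [538.5 166.7 225.8]
```

```bash
python3 -m inch '[[[0,0,-0.003,0,0,0,1],[0,0,-0.003,0,0,0,1],[0,0,-0.003,0,0,0,0.1],[0,0,-0.003,0,0,0,0],[0,0,-0.003,0,0,0,-0.2],[0,0,-0.003,0,0,0,-0.5],[0,0,-0.003,0,0,0,-0.8],[0,0,-0.003,0,0,0,-1],[0,0,-0.003,0,0,0,-1],[0,0,-0.003,0,0,0,-1]]]'
python3 - <<'E'
from h import *
apply([0,0,-0.003,0,0,0]);st()
for k in("scene",):cv2.imwrite(f"pics/{k}16.png",bot.capture(k)[:,:,::-1])
b=cv2.imread("pics/scene16.png")
cv2.imwrite("pics/j3.png",cv2.resize(b[130:330,290:460],None,fx=3,fy=3))
E
```

```text
time: 30.1
tool_pos: [538.4, 166.8, 226.4]
tcp_rot: [-3.141, -0.0, -0.114]
contact_force: [0.9, -0.4, -0.5]
grip_width: 91.7
t 30.1 tcp [538.4 166.8 226.4] rot [-180.    -0.    -6.5] F [ 0.93 -0.37 -0.54] M [-0.07  0.07  0.04] w 91.7 | cmd [538.5 166.7 226.4]
```

View pics/j3.png

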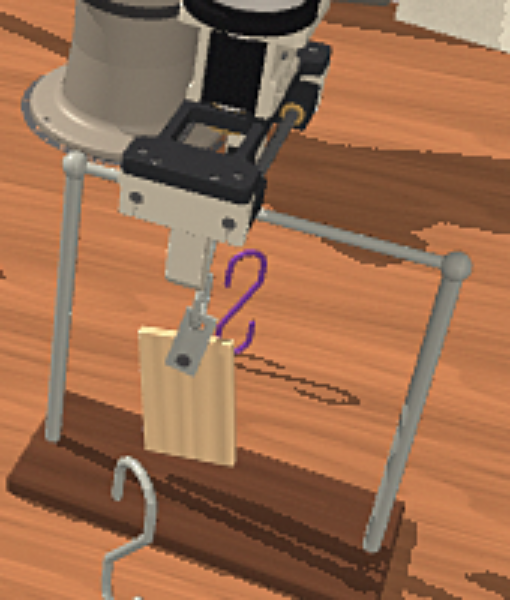

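Hangs on the bar. Raise the gripper straight up and wait.

```bash
python3 -m inch '[[[0,0,-0.05,0,0,0,-1],[0,0,-0.12,0,0,0,-1],[0,0,-0.22,0,0,0,-1],[0,0,-0.35,0,0,0,-1],[0,0,-0.5,0,0,0,-1],[0,0,-0.6,0,0,0,-1],[0,0,-0.6,0,0,0,-1],[0,0,-0.6,0,0,0,-1],[0,0,-0.6,0,0,0,-1],[0,0,-0.6,0,0,0,-1]]]'
python3 -m inch '[[[0,0,0,0,0,0,-1],[0,0,0,0,0,0,-1],[0,0,0,0,0,0,-1],[0,0,0,0,0,0,-1],[0,0,0,0,0,0,-1],[0,0,0,0,0,0,-1],[0,0,0,0,0,0,-1],[0,0,0,0,0,0,-1],[0,0,0,0,0,0,-1],[0,0,0,0,0,0,-1]]]'
python3 - <<'E'
from h import *
apply([0,0,-0.6,0,0,0]);st()
a=bot.capture("scene")
for i in range(6): b=bot.capture("scene")
print("diff",[(np.abs(a.astype(int)-b).max(2)>25)[170:330,290:460].sum()])
cv2.imwrite("pics/scene17.png",b[:,:,::-1])
cv2.imwrite("pics/j4.png",cv2.resize(b[130:330,290:460,::-1],None,fx=3,fy=3))
E
```

```text
time: 31.4
tool_pos: [538.2, 166.7, 345.7]
tcp_rot: [3.142, 0.001, -0.114]
contact_force: [-0.3, 0.0, -0.1]
grip_width: 91.6
time: 32.65
tool_pos: [538.4, 166.7, 346.4]
tcp_rot: [-3.141, -0.0, -0.114]
contact_force: [0.3, 0.2, -0.4]
grip_width: 91.8
t 32.65 tcp [538.4 166.7 346.4] rot [-180.    -0.    -6.5] F [ 0.29  0.16 -0.42] M [-0.07  0.04  0.03] w 91.8 | cmd [538.4 166.7 346.4]
diff [np.int64(1)]
```

View pics/j4.png

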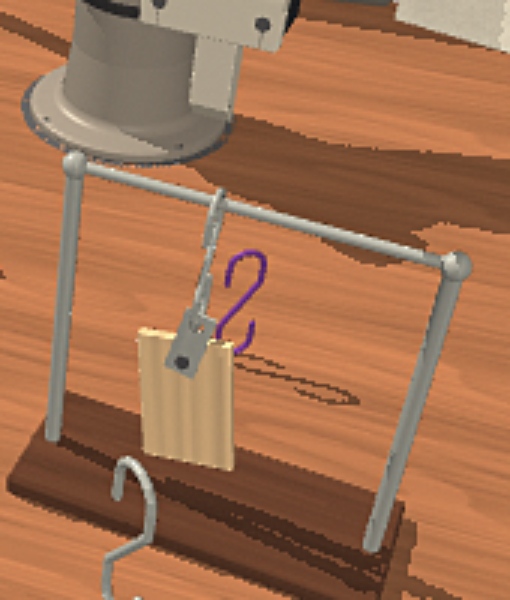

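View pics/scene17.png

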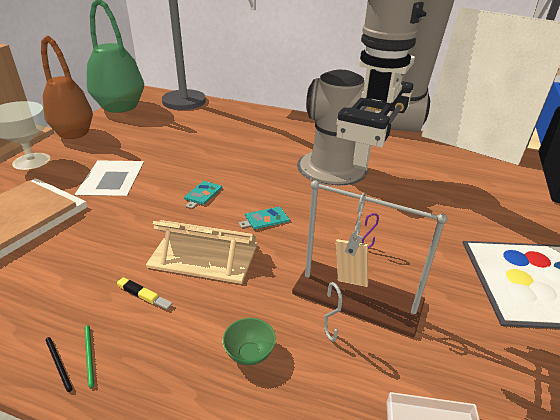

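```bash
python3 - <<'E'
from h import *
for z in(25,40,60): print(z,proj("scene",[540,160,z]),proj("scene",[540,168,z]))
for i in range(4): bot.capture("scene")
st(); print(bot.close_job())
E
```

```text
25 [344.42767661 285.18488294] [348.01349448 286.12610542]
40 [345.18469925 280.2920075 ] [348.80579439 281.23129515]
60 [346.2163696  273.62399757] [349.88559256 274.5603273 ]
t 33.2 tcp [538.4 166.7 346.4] rot [-180.    -0.    -6.5] F [-0.05 -0.3   0.24] M [-0.08  0.06 -0.04] w 91.4 | cmd [538.4 166.7 346.4]
the job is handed in; nothing more can be done
None
```

The panel now hangs by the S-hook from the rail, and I handed the job in at about 33 s of the 72 s allowed. No verdict is reported.

**What I did**
- I took the small steel S-hook off the bar, not the purple one or the larger steel one.
- The first try at the strap's hole missed and only tipped the panel forward by about 6 mm.
- I then tilted the hook to 45 deg and corrected its position from the small contact forces (a few N at most). The tip went through and the panel dropped back.
- I drew the panel up the slope, lifted it clear and hung the hook back on the bar at its old place. Then I opened the gripper and raised it 120 mm straight up.

**Last checks**
- **Hanging:** the scene picture shows the hook on the bar between the posts, with the panel on it through the strap's hole. It was practically still: 1 pixel changed over 0.3 s.
- **Underside height:** I read it as roughly 34 mm by one ray from a single view, so it is uncertain by several mm. The allowed range is 25 to 60 mm.
- **Plumb:** I did not measure the angle. The strap still leans about 18 deg on the panel, so I estimate the panel hangs 8 to 9 deg out of plumb, within the 20 deg limit.
- **Robot:** the wrist force was about zero, with the gripper open and clear of everything.
- **Other items:** the knife, the bowl and the rack look unmoved in the pictures. I did not measure them or the two small panels, which are hard to see from that side.

**What disagreed**
- I first raised the hook 56 mm before drawing it off, more than the 32 mm given. Its shank may have rubbed the bar. I saw no force or shift in the grip afterwards, and I hung it back by the proper path.
- Lowering the hook onto the bar pressed it with about 7 N, which I eased by about 0.6 mm before letting go.

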